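# Lay up a laminated turning blank in the press

### The job

On the round faceplate of the press, stack the three 64 mm wooden discs flat and centred on the plate, edges flush: first the dark walnut, then the pale maple, then the red-brown cherry on top, setting each down rather than dropping it. Then swing the press arm home to its stop so that the head stands over the stack, push the head's red knob down until the rubber pad rests on the cherry disc, and let go. Leave the other things on the bench (plywood disc, sanding block, pencil, offcut, bottle, mallet, tin, calipers) where they are.

Things in the scene. Friction and masses are not known exactly. Their poses are not given: they have to be found in the camera images.
- plate_top (a point): centre of the upper face of the press's round aluminium faceplate (110 mm across), 38 mm above the table. The press is bolted down: a cream base board 20 mm thick, reaching in this frame from x -78 to +193 mm and y -70 to +70 mm; z up, x from the plate centre towards the column
- column_axis (a point): top centre of the upright steel column (24 mm across), 210 mm above the table, 160 mm from the plate centre along the press's x. The cream arm (28 mm wide, its upper face 189 mm above the table; a 44 mm round collar at the column up to 200 mm, a 40 mm round boss up to 194 mm at the head) turns on this upright axis
- press_arm (a joint): angle of the swing arm, rad. 0 = against its stop, the head exactly over the plate centre; it grows as the arm swings away to the press's +y side (clockwise from above), up to 1.6; starts well aside. Stiff hinge: it stays where it is left; about 1 N at the head moves it
- press_head (a joint): how far the head (spindle with knob above and pad below) has been slid straight down in the arm, m; 0 = fully up, range 0 to 0.09. A stiff slide that stays where it is left: about 4 N pushes it down, about 10 N lifts it. A gripper that opens or rises while still rubbing on the knob can drag it up again. Starts within 10 mm of fully up
- knob_top (a point): centre of the top of the red round knob of the head: upright cylinder 30 mm across and 32 mm high, below it an upright 16 mm spindle; 295 mm above the table with the head fully up; 160 mm from the column axis
- pad_face (a point): centre of the underside of the head's black rubber pad (52 mm across, 12 mm thick), 160 mm straight below knob_top; 135 mm above the table with the head fully up, and it must come to 92 mm to rest on the finished stack
- walnut: walnut disc, very dark brown wood, 64 mm across, 20 mm thick, 30 to 65 g, lying flat on the table; origin at the centre of its underside, z up
- walnut_top (a point): centre of the upper face of the walnut disc
- maple: maple disc, pale cream-yellow wood, 64 mm across, 16 mm thick, 30 to 65 g, lying flat on the table; origin at the centre of its underside, z up
- maple_top (a point): centre of the upper face of the maple disc
- cherry: cherry disc, red-brown wood, 64 mm across, 18 mm thick, 30 to 65 g, lying flat on the table; origin at the centre of its underside, z up
- cherry_top (a point): centre of the upper face of the cherry disc
- ply_disc: plywood waste disc, 88 mm across, 12 mm thick, with three small dark screw holes; bystander, not to be disturbed; origin at the middle of its underside
- sanding_block: cork sanding block 90 x 55 x 32 mm; bystander, not to be disturbed; origin at the middle of its underside
- pencil: yellow pencil with a green end, about 180 mm long, 8 mm thick, lying along its own x; bystander, not to be disturbed; origin at the middle of its underside
- offcut: brown wood offcut 60 x 40 x 25 mm; bystander, not to be disturbed; origin at the middle of its underside
- glue: white plastic bottle with an orange cap, 60 mm across, 130 mm tall, standing; bystander, not to be disturbed; origin at the middle of its underside
- mallet: wooden mallet lying along its own y, about 270 x 90 mm, 60 mm high; bystander, not to be disturbed; origin at the middle of its underside
- wax_tin: low aluminium tin, 72 mm across, 40 mm high; bystander, not to be disturbed; origin at the middle of its underside
- calipers: steel calipers lying along their own x, 160 x 62 mm, 10 mm high; bystander, not to be disturbed; origin at the middle of its underside
Not all that is in view belongs to the job. There is more than one size of the cherry; the one meant has the size given above.

How it is judged:
By the outcome, as a careful person would: the job done as asked, in the order asked, and still so for the second after the job is handed in, with the robot touching nothing.
It also fails if it takes over 72 s, if anything falls off the work surface, if the arm or the gripper's body presses on something with over 40 N, if the wrist force passes 120 N, or if a joint passes its speed limit or range.

### The arm

A 6-joint arm with a two-finger parallel gripper is mounted at the origin on the work surface. World frame = base frame: x ahead of the robot, y to its left, z up, the work surface at z = 0. Lengths are in mm, angles in degrees, forces in N, time in s.
With the tool pointing down it reaches from about 300 to 850 mm from the base axis. Payload 4.2 kg.
Tool frame: the origin (TCP) lies midway between the tips of the shut fingers; the grasp point (between the pads) lies 19 mm behind it; y points along the fingers, z is the direction in which the jaws open and shut, and the axes are right-handed (so a half turn about y gives the same grasp; the last joint's range is limited). The gripper opens to 91 mm and grips with 3 to 60 N. Pads are 32 mm wide; open, the fingers measure 118 mm over their backs; the gripper's body (76 mm by 178 mm) begins 60 mm behind the grasp point.
Start: joints at [-68.468, 18.312, 89.639, -0, 72.044, -1.146], TCP at [221.694, -530.561, 213.976] pointing down, gripper open.
Joint ranges: [-177.97, 177.97], [-48.28, 115.42], [12.27, 149.76], [-77.06, 257.06], [2.81, 150.46], [-146.56, 146.56]. Speed limits (degrees/s): [147.25, 147.25, 180, 180, 180, 180].

### API

Orientations are given as [roll, pitch, yaw] about the fixed x, y, z axes, in that order (R = Rz(yaw) Ry(pitch) Rx(roll)).
In Python, from workcell import env gives the robot as it stands.
- The arm moves only by the shell command python3 -m handwheel 'ROWS' [FORCE]. ROWS is JSON, a list of rows, each a list of 3 entries, a list of its own where there are three numbers: the opening, from 0 (shut) to 1 (fully open), then the shift along the tool's x, y, z in mm, then the turn, a rotation vector about the tool's x, y, z in degrees. A call has exactly 10 rows; each row shifts and turns the commanded pose from where the row before left it, along the tool's axes as they then stand; what a row does not reach is not made up. A row lasts 1/12 s, in which the tool goes at most 41.7 mm and 7.16 degrees, less where a joint would pass 70% of its speed; a pose out of reach is approached as far as the arm can. A call is refused whole if a number of a shift passes 41.7 or a number of a turn 7.16, either way. A call with a gripper value outside its range is refused whole. The fingers move at their own pace and stop on an object; FORCE is the grip in N (left out, the last holds). Time passes only in rows, so rows that do not move let the fingers close, or fill a call up. It gives the time, the measured TCP pose, the force and the opening at its end, in the units of the state.
- env.state(): the state, without advancing time (a new reading comes with each control period).
- env.grab_frame(name): name is "scene" or "top" or "wrist"; returns the picture (420x560x3 uint8, red, green, blue); there is no depth.
- env.camera_info(name): a dict with "fx", "fy", "cx", "cy" (pixels), "camera_from_world" (4x4, takes a point from world to camera coordinates); the wrist camera has in their place "mount" (4x4, takes a point from camera to tool coordinates, whose origin is the TCP and whose axes are the tool frame's). Camera axes: x right, y down, z forward; pixel columns grow to the right and rows downward; lengths in mm; the calibration is good to about 2 mm. A picture is of the moment at which its call begins: read the wrist's pose just before it. camera_info takes no time and is no camera call.
- env.job_done(): hands the job in, once; it reports no verdict.
Trained networks look in the newest picture that a camera, given by its name, has taken for a name from the list of things; names that differ only in an ending like _2 or _b are one class to them, and where a whole thing is asked for, a point or a joint stands for the part that bears it (a point fixed in the world has none). Each returns a list of dicts, best first, with "p" (0 to 1); they miss things now and then, are a little off and sometimes report something else, mostly with a low value. They report only what shows in the picture. A call takes as long as a camera call. They do not tell look-alikes from the thing itself.
- env.masks_of(camera, label): "region" (420x560 bool, what is visible of it) and "location" ([column, row] in pixels, amid what is visible of it).
The state is a dict: "time_s": time; "qpos": joint angles; "qvel": joint speeds; "effort": joint torques, N m; "ee_pos": TCP position; "ee_rot": TCP orientation; "force": force on the tool from outside, world axes, zero at the start; "torque": the same for the moment, N m; "gripper_width": finger opening in mm.
Only numpy, scipy, OpenCV 4.12 (cv2) and the standard library are available. Lean on these libraries where they do the work, as an engineer would, in place of code of your own. Each camera call takes 0.05 s, during which the arm holds its last target.

## Working session

There is one attempt and no reset: what is moved stays moved. The work goes in short steps, Python scripts to look and compute and a shell command to move; the robot and the scene stay as the last step left them, time stands still between calls to the robot, and variables do not carry over. Pictures are saved under pics/ and viewed, and the job is handed in when it is done.

```bash
ls -la; mkdir -p pics; python3 - <<'E'
from workcell import env
import cv2,json
s=env.state();print(s)
for n in("scene","top","wrist"):
    im=env.grab_frame(n);cv2.imwrite(f"pics/{n}0.png",im[:,:,::-1])
    print(n,{k:(v if not hasattr(v,'tolist') else v.tolist()) for k,v in env.camera_info(n).items()})
E
```

```text
total 12
drwxr-xr-x  3 agent agent 4096 Dec  6 20:41 .
drwxr-xr-x 23 root  root  4096 Dec  6 20:41 ..
drwxr-xr-x  2 agent agent 4096 Dec  6 20:41 pics
{'time_s': 0.0, 'qpos': array([-6.84685788e+01,  1.83527403e+01,  8.97083444e+01,  8.59767049e-04,
        7.20429483e+01, -1.14672961e+00]), 'qvel': array([ 0.02771813,  0.06939709, -0.05957294,  0.07260357,  0.05644137,
       -0.01552573]), 'effort': array([-5.25350319e-03, -4.12480867e+01, -2.31978053e+01,  7.23429909e-02,
        4.56997391e-02, -1.32748610e-04]), 'ee_pos': array([ 221.50176847, -530.06469618,  213.09612826]), 'ee_rot': array([-9.01039958e+01,  2.89923768e-03, -1.57322118e+02]), 'force': array([ 0.64284816,  0.6838686 , -0.0747638 ]), 'torque': array([ 0.01586174, -0.00497447,  0.00036055]), 'gripper_width': 91.2601725022777}
scene {'fx': 496.39350485380953, 'fy': 496.39350485380953, 'cx': 286.6447948914943, 'cy': 210.6398832837236, 'camera_from_world': [[0.7342333895898218, 0.678653967136213, 0.018169273560630018, -384.328064264704], [0.5241067822744808, -0.5496119804052755, -0.650568022399565, -169.0166525199828
[... 228 characters left out ...]
m_world': [[0.003555602170481171, -0.9999631076482591, -0.007819273344858173, 6.879448959949868], [-0.9990553632701578, -0.0032135018253680258, -0.04333652647769377, 508.2951269932746], [0.04330980044214896, 0.007965974419661142, -0.9990299317023523, 1472.3754731608021], [0.0, 0.0, 0.0, 1.0]]}
wrist {'fx': 289.67547647680584, 'fy': 289.67547647680584, 'cx': 279.30100225410854, 'cy': 211.7659476167039, 'mount': [[6.559526000206859e-05, 0.971426687303317, 0.23733981312068922, -67.01146511305467], [0.00035575150529701437, -0.2373398212813705, 0.9714266223832821, -171.08978071650768], [0.9999999345690611, 2.071301391640513e-05, -0.00036115487357967315, -1.580162880245095], [0.0, 0.0, 0.0, 1.0]]}
```

View pics/scene0.png

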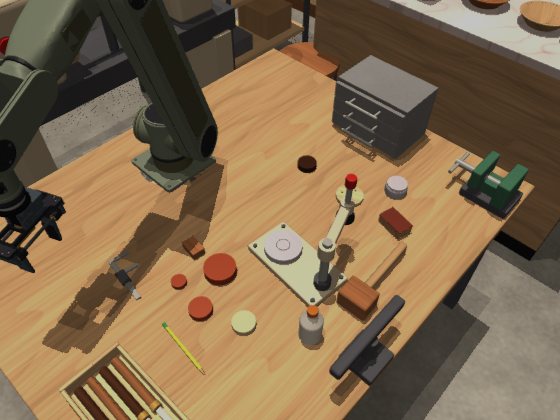

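View pics/top0.png

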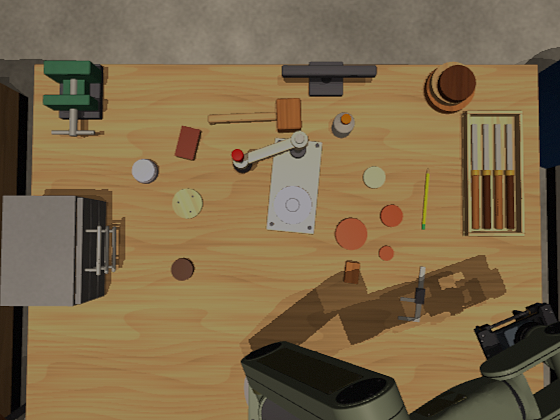

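View pics/wrist0.png

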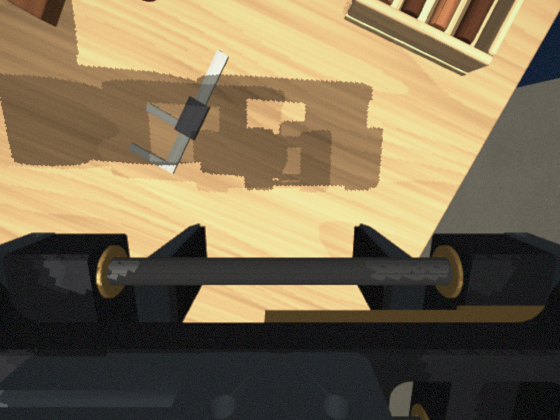

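Scene and top show the walnut near top px (182,269), maple (374,177), and three cherry discs at (351,234), (391,216) and (386,253). The plate is at (292,205), the column at (299,140) and the knob at (238,156). Next I'll measure with the masks.

```bash
cat > h.py <<'E'
from workcell import env
import numpy as np, cv2
from scipy.spatial.transform import Rotation as R
def cam(name,state=None):
    c=env.camera_info(name)
    K=np.array([[c['fx'],0,c['cx']],[0,c['fy'],c['cy']],[0,0,1]])
    if 'mount' in c:
        s=state or env.state()
        T=np.eye(4);T[:3,:3]=R.from_euler('xyz',s['ee_rot'],degrees=True).as_matrix();T[:3,3]=s['ee_pos']
        M=np.linalg.inv(T@np.array(c['mount']))
    else: M=np.array(c['camera_from_world'])
    return K,M
def toz(name,uv,z,KM=None):
    K,M=KM or cam(name)
    d=M[:3,:3].T@np.linalg.inv(K)@np.array([uv[0],uv[1],1.]); o=-M[:3,:3].T@M[:3,3]
    return o+d*(z-o[2])/d[2]
def proj(name,P,KM=None):
    K,M=KM or cam(name)
    p=K@(M[:3,:3]@np.asarray(P,float)+M[:3,3]); return p[:2]/p[2]
def circ(name,region,z,KM=None):
    # back-project contour to plane z, min enclosing circle & ellipse-based fit
    cs,_=cv2.findContours(region.astype(np.uint8),cv2.RETR_EXTERNAL,cv2.CHAIN_APPROX_NONE)
    c=max(cs,key=cv2.contourArea)[:,0]
    P=np.array([toz(name,p,z,KM)[:2] for p in c],np.float32)
    (x,y),r=cv2.minEnclosingCircle(P)
    m=cv2.moments(P.reshape(-1,1,2)); 
    return (x,y,r),(m['m10']/m['m00'],m['m01']/m['m00'],np.sqrt(abs(m['m00'])/np.pi))
def show(fn,im): cv2.imwrite(fn,im[:,:,::-1])
E
python3 - <<'E'
from h import *
np.set_printoptions(precision=1,suppress=True)
Z=dict(walnut=20,maple=16,cherry=18,ply_disc=12,sanding_block=32,offcut=25,glue=130,mallet=45,wax_tin=40,calipers=10,pencil=8,plate_top=38,knob_top=290,column_axis=210,press_arm=189,walnut_top=20)
for n in("top","scene"):
    im=env.grab_frame(n)
    for l,z in Z.items():
        for d in env.masks_of(n,l)[:4]:
            if d['p']<.2: continue
            a,b=circ(n,d['region'],z); print(n,l,round(d['p'],2),np.array(d['location']),d['region'].sum(),'enc',np.array(a),'mom',np.array(b))
print(env.state()['time_s'])
E
```

```text
top walnut 0.76 [180.9 269.8] 360 enc [340.7 298.   31.3] mom [339.9 297.7  29.6]
top walnut 0.5 [281.9 113.2] 1394 enc [789.5  90.3 138.9] mom [786.8  46.1  59.2]
top maple 0.56 [373.1 178.2] 409 enc [ 609.1 -256.1   34.1] mom [ 608.2 -256.4   31.9]
top cherry 0.79 [392.1 216.1] 414 enc [ 494.7 -305.7   33.7] mom [ 495.  -305.6   31.9]
top cherry 0.79 [353.8 234.5] 816 enc [ 442.2 -189.4   47.4] mom [ 443.  -190.    45.3]
top cherry 0.54 [384.8 252.5] 198 enc [ 389.9 -290.9   22.9] mom [ 390.8 -290.6   21.5]
top ply_disc 0.75 [185.5 199.2] 698 enc [530.9 287.8  45. ] mom [530.3 287.   42.3]
top ply_disc 0.61 [180.8 267.8] 409 enc [339.4 299.8  33.9] mom [338.7 299.7  31.8]
top sanding_block 0.71 [188.8 141.7] 679 enc [704.7 284.2  51.8] mom [704.9 283.8  41.2]
top offcut 0.69 [351.2 273. ] 334 enc [ 333.  -191.    34.6] mom [ 333.1 -189.2   28. ]
top glue 0.97 [342.3 126. ] 448 enc [ 736.1 -154.3   35.1] mom [ 737.1 -152.5   31.1]
top mallet 0.96 [281.6 114.8] 1433 enc [781.6  89.4 136. ] mom [781.   48.4  59.1]
top mallet 0.68 [144.  169.2] 519 enc [622.4 403.4  38.9] mom [622.2 40
[... 2649 characters left out ...]
.67 [307.5 254. ] 5172 enc [602.7 108.8 253.4] mom [594.   11.3 124.7]
scene knob_top 0.68 [349.7 187.5] 348 enc [656.7  76.2  51.3] mom [653.1  80.7  25.2]
scene knob_top 0.55 [123.1 274.2] 489 enc [ 475.  -440.7   63.8] mom [ 462.2 -450.1   26.5]
scene press_arm 0.95 [341.8 218.5] 1236 enc [644.5  66.3 157.6] mom [650.6  65.9  56.2]
scene press_arm 0.54 [303.4 160.8] 275 enc [457.7 152.   35.7] mom [457.2 152.2  30.4]
scene press_arm 0.52 [181.2 350.3] 231 enc [ 631.7 -449.4   73.4] mom [ 636.7 -450.9   16.4]
scene press_arm 0.3 [122.9 274.9] 470 enc [ 405.  -416.2   71.9] mom [ 392.1 -426.8   28.8]
scene walnut_top 0.5 [305.9 160.8] 261 enc [347.5 287.5  41.5] mom [348.4 287.   34.7]
1.85
```

```bash
python3 - <<'E'
from h import *
im=cv2.imread("pics/top0.png")[110:250,200:420]
cv2.imwrite("pics/z1.png",cv2.resize(im,None,fx=3.6,fy=3.6,interpolation=cv2.INTER_CUBIC))
im=cv2.imread("pics/scene0.png")[160:320,220:400]
cv2.imwrite("pics/z2.png",cv2.resize(im,None,fx=3.6,fy=3.6,interpolation=cv2.INTER_CUBIC))
E
```

```text
(no output)
```

View pics/z1.png

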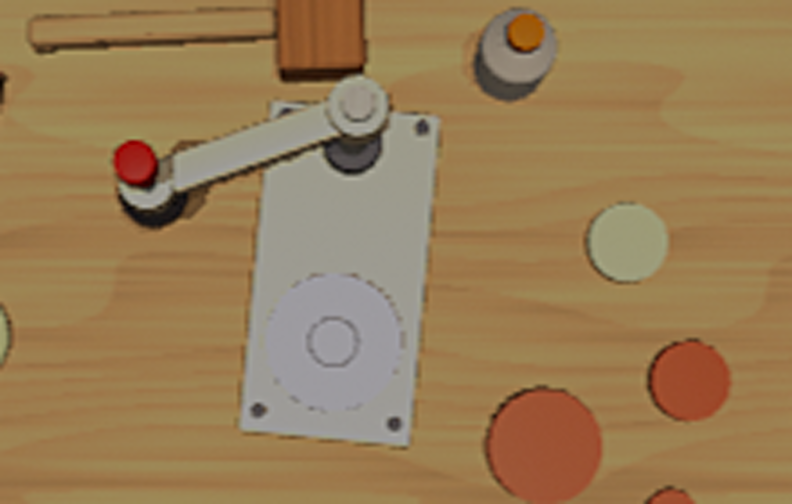

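View pics/z2.png

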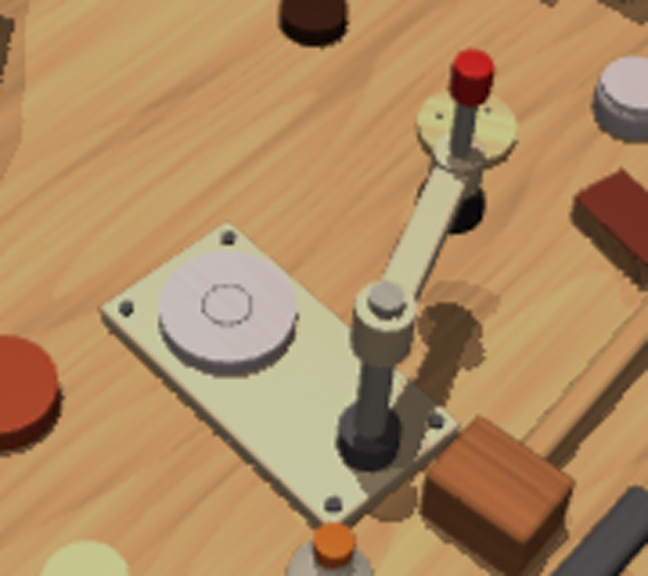

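```bash
python3 - <<'E'
from h import *
np.set_printoptions(precision=1,suppress=True)
for n,o,pts in(("top",(200,110),dict(plate=((333,342),38),col=((358,104),210),knob=((134,162),290),c1=((438,117),20),c2=((410,446),20),c3=((240,430),20))),
             ("scene",(220,160),dict(plate=((227,305),38),col=((386,298),210),knob=((474,64),290)))):
    for k,(p,z) in pts.items():
        uv=[o[0]+(p[0]+.5)/3.6-.5,o[1]+(p[1]+.5)/3.6-.5]; print(n,k,toz(n,uv,z))
E
```

```text
top plate [526.4 -20.7  38. ]
top col [684.9 -35.8 210. ]
top knob [630.9 114.2 290. ]
top c1 [ 710.1 -105.4   20. ]
top c2 [443.9 -83.   20. ]
top c3 [456.3  53.7  20. ]
scene plate [528.8 -23.5  38. ]
scene col [688.9 -40.1 210. ]
scene knob [637.  108.2 290. ]
```

```bash
cat > plan.py <<'E'
import sys
from h import *
# plan.py x y z yaw [rows]: print tool-frame shift for straight line from the present pose
def main(x,y,z,yaw,n=None):
    s=env.state(); p=s['ee_pos']; R0=R.from_euler('xyz',s['ee_rot'],degrees=True); R1=R.from_euler('xyz',[-90,0,yaw],degrees=True)
    d=np.array([x,y,z])-p; rv=(R0.inv()*R1).as_rotvec(degrees=True)
    print('t',round(s['time_s'],2),'pos',p.round(1),'rot',s['ee_rot'].round(2),'F',s['force'].round(1),'w',round(s['gripper_width'],1))
    print('dist',np.linalg.norm(d).round(1),'tool shift total (present axes)',R0.inv().apply(d).round(1),'rotvec',rv.round(2))
    n=int(n or np.ceil(max(np.linalg.norm(d)/40,np.linalg.norm(rv)/7)))
    print('rows',n,'per row turn',(rv/n).round(2))
    for i in range(n):
        if np.linalg.norm(rv)>3 or i==0:
            Ri=R0*R.from_rotvec(rv*i/n,degrees=True); print(i,Ri.inv().apply(d/n).round(1))
main(*map(float,sys.argv[1:]))
E
python3 plan.py 370 -130 225 -120 12
```

```text
t 1.85 pos [ 221.7 -530.6  214. ] rot [ -89.99   -0.   -157.32] F [ 0.8 -0.3 -0.1] w 91.6
dist 427.3 tool shift total (present axes) [-291.3  -11.  -312.4] rotvec [-1.000e-02 -3.732e+01  0.000e+00]
rows 12 per row turn [-0.   -3.11  0.  ]
0 [-24.3  -0.9 -26. ]
1 [-25.7  -0.9 -24.7]
2 [-27.   -0.9 -23.3]
3 [-28.2  -0.9 -21.8]
4 [-29.3  -0.9 -20.2]
5 [-30.4  -0.9 -18.6]
6 [-31.3  -0.9 -16.9]
7 [-32.2  -0.9 -15.2]
8 [-33.   -0.9 -13.4]
9 [-33.7  -0.9 -11.6]
10 [-34.2  -0.9  -9.8]
11 [-34.7  -0.9  -7.9]
```

```bash
python3 -m handwheel '[[1,[-24.3,-1,-26],[0,-3.7,0]],[1,[-25.7,-1,-24.7],[0,-3.7,0]],[1,[-27,-1,-23.3],[0,-3.7,0]],[1,[-28.2,-1,-21.8],[0,-3.7,0]],[1,[-29.3,-1,-20.2],[0,-3.7,0]],[1,[-30.4,-1,-18.6],[0,-3.7,0]],[1,[-31.3,-1,-16.9],[0,-3.7,0]],[1,[-32.2,-1,-15.2],[0,-3.7,0]],[1,[-33,-1,-13.4],[0,-3.7,0]],[1,[-33.7,-1,-11.6],[0,-3.7,0]]]'
python3 plan.py 341 296 150 -120
```

```text
time_s: 2.68
ee_pos: [329.9, -189.7, 224.2]
ee_rot: [-89.9, 0.0, -120.2]
force: [0.7, -0.4, -0.8]
gripper_width: 91.2
t 2.68 pos [ 329.9 -189.7  224.2] rot [ -89.94    0.   -120.17] F [ 0.7 -0.4 -0.8] w 91.2
dist 491.5 tool shift total (present axes) [-425.5   74.  -234.6] rotvec [-0.06 -0.17 -0.  ]
rows 13 per row turn [-0.   -0.01 -0.  ]
0 [-32.7   5.7 -18. ]
```

```bash
python3 -m handwheel '[[1,[-34,5,-18.8],[0,0,0]],[1,[-34,5,-18.8],[0,0,0]],[1,[-34,5,-18.8],[0,0,0]],[1,[-34,5,-18.8],[0,0,0]],[1,[-34,5,-18.8],[0,0,0]],[1,[-34,5,-18.8],[0,0,0]],[1,[-34,5,-18.8],[0,0,0]],[1,[-34,5,-18.8],[0,0,0]],[1,[-34,5,-18.8],[0,0,0]],[1,[-34,5,-18.8],[0,0,0]]]'
python3 plan.py 341 297 130 -120
python3 - <<'E'
from h import *
s=env.state(); im=env.grab_frame("wrist"); show("pics/w1.png",im); KM=cam("wrist",s)
for l in("walnut","walnut_top"):
  for d in env.masks_of("wrist",l)[:2]:
    a,b=circ("wrist",d['region'],20,KM); print(l,d['p'],d['location'],d['region'].sum(),np.round(a,1),np.round(b,1))
E
```

```text
time_s: 3.52
ee_pos: [338.7, 199.2, 174.0]
ee_rot: [-90.0, 0.0, -120.3]
force: [1.4, -0.2, 0.8]
gripper_width: 91.0
t 3.52 pos [338.7 199.2 174. ] rot [-8.9950e+01  5.0000e-02 -1.2028e+02] F [ 1.4 -0.2  0.8] w 91.0
dist 107.3 tool shift total (present axes) [-85.6  44.1 -47.3] rotvec [-0.05 -0.28 -0.05]
rows 3 per row turn [-0.02 -0.09 -0.02]
0 [-28.5  14.7 -15.8]
walnut 0.65 [237.6, 121.5] 3036 [341.4 298.   33.5] [341.2 297.6  32.2]
walnut_top 0.81 [232.8, 124.5] 2876 [340.8 298.   32.3] [340.8 298.   31.4]
```

View pics/w1.png

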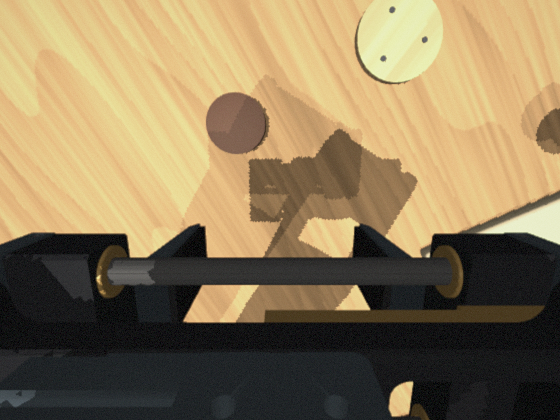

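Walnut at wrist px (237,122), which maps to (341,298). That agrees with the top camera. Moving over it.

```bash
python3 -m handwheel '[[1,[-29,15,-16],[0,-0.1,0]],[1,[-29,15,-16],[0,-0.1,0]],[1,[-28,14,-16],[0,-0.1,0]],[1,[0,13,0],[0,0,0]],[1,[0,13,0],[0,0,0]],[1,[0,0,0],[0,0,0]],[1,[0,0,0],[0,0,0]],[1,[0,0,0],[0,0,0]],[1,[0,0,0],[0,0,0]],[1,[0,0,0],[0,0,0]]]'
python3 - <<'E'
from h import *
s=env.state(); im=env.grab_frame("wrist"); show("pics/w2.png",im); KM=cam("wrist",s)
for l in("walnut","walnut_top"):
  for d in env.masks_of("wrist",l)[:2]:
    a,b=circ("wrist",d['region'],20,KM); print(l,d['p'],d['location'],d['region'].sum(),np.round(a,1),np.round(b,1))
E
python3 plan.py 341 298 4 -120
```

```text
time_s: 4.5
ee_pos: [341.6, 295.4, 104.9]
ee_rot: [-90.0, 0.1, -120.1]
force: [-0.3, -1.1, -0.2]
gripper_width: 90.9
walnut 0.69 [279.8, 214.3] 3860 [341.  299.4  33.2] [341. 299.  32.]
walnut_top 0.82 [278.5, 215.9] 3887 [341.9 298.6  33.4] [341.  298.8  32.1]
t 4.65 pos [341.2 295.5 104.4] rot [-8.9970e+01  5.0000e-02 -1.2004e+02] F [-0.8 -0.  -0. ] w 91.3
dist 100.5 tool shift total (present axes) [ -2.  100.4  -1.5] rotvec [-0.03 -0.04 -0.05]
rows 3 per row turn [-0.01 -0.01 -0.02]
0 [-0.7 33.5 -0.5]
```

View pics/w2.png

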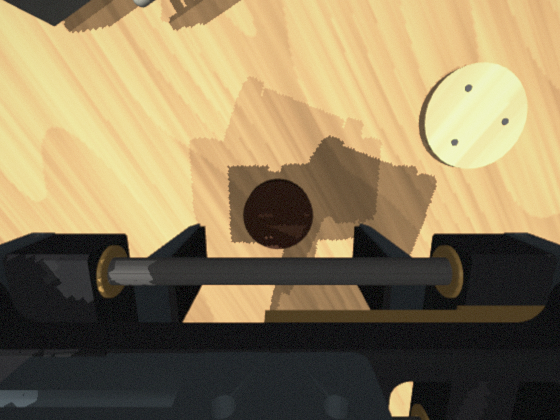

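```bash
python3 -m handwheel '[[1,[-1.4,30,-1],[0,0,0]],[1,[-1.4,30,-0.9],[0,0,0]],[1,[0,30,0],[0,0,0]],[1,[0,10,0],[0,0,0]],[1,[0,0,0],[0,0,0]],[1,[0,0,0],[0,0,0]],[0.5,[0,0,0],[0,0,0]],[0.5,[0,0,0],[0,0,0]],[0.5,[0,0,0],[0,0,0]],[0.5,[0,0,0],[0,0,0]]]' 20
```

```text
time_s: 5.48
ee_pos: [341.1, 299.2, 4.6]
ee_rot: [-90.0, 0.1, -120.0]
force: [-0.1, 0.2, 1.2]
gripper_width: 67.3
```

```bash
python3 -m handwheel '[[0.5,[0,0,0],[0,0,0]],[0.5,[0,0,0],[0,0,0]],[0.5,[0,0,0],[0,0,0]],[0.5,[0,-5,0],[0,0,0]],[0.5,[0,-20,0],[0,0,0]],[0.5,[0,-30,0],[0,0,0]],[0.5,[0,-30,0],[0,0,0]],[0.5,[0,-30,0],[0,0,0]],[0.5,[0,-10,0],[0,0,0]],[0.5,[0,0,0],[0,0,0]]]' 20
python3 - <<'E'
from h import *
s=env.state(); im=env.grab_frame("wrist"); show("pics/w3.png",im); KM=cam("wrist",s)
print(s['force'],s['ee_pos'])
E
python3 plan.py 527 -22 130 -120
```

```text
time_s: 6.32
ee_pos: [342.1, 300.2, 131.8]
ee_rot: [-89.9, 0.4, -120.0]
force: [-0.3, 0.0, -0.3]
gripper_width: 63.7
[-0.29222501  0.0094061  -0.27069076] [342.14601458 300.20453197 131.83986605]
t 6.37 pos [341.1 299.3 130. ] rot [ -89.94    0.15 -120.02] F [ 0.3 -0.5 -0.7] w 63.3
dist 371.2 tool shift total (present axes) [ 1.852e+02 -2.000e-01  3.217e+02] rotvec [-0.06 -0.02 -0.15]
rows 10 per row turn [-0.01 -0.   -0.01]
0 [18.5 -0.  32.2]
```

View pics/w3.png

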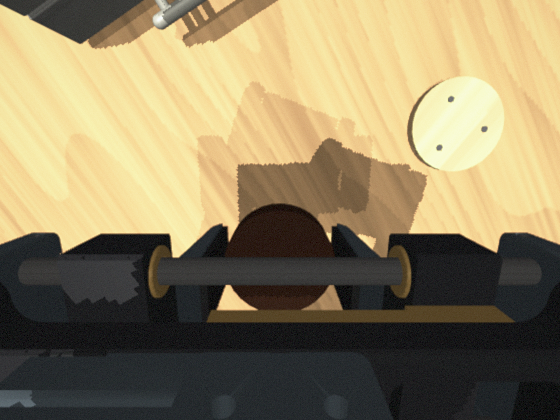

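```bash
cat > hand.py <<'E'
# in-hand offset: edges rows along the centre column vs prediction; tool frame
from h import *
def pt(P):
    c=env.camera_info("wrist"); M=np.linalg.inv(np.array(c['mount'])); p=M[:3,:3]@np.array(P,float)+M[:3,3]
    return c['fx']*p[0]/p[2]+c['cx'], c['fy']*p[1]/p[2]+c['cy']
def pred(ytop,ybot,dx=0):
    th=np.linspace(0,2*np.pi,361)
    a=[pt((dx+32*np.cos(t),ytop,32*np.sin(t))) for t in th]; b=[pt((dx+32*np.cos(t),ybot,32*np.sin(t))) for t in th]
    return np.array(a),np.array(b)
E
python3 - <<'E'
from hand import *
im=cv2.imread("pics/w3.png")
a,b=pred(-15.4,4.6); print('top face rows',a[:,1].min(),a[:,1].max(),'cols',a[:,0].min(),a[:,0].max(),'bottom rows',b[:,1].min(),b[:,1].max())
z=im[190:330,200:360].copy(); z=cv2.resize(z,None,fx=5,fy=5,interpolation=cv2.INTER_CUBIC); z=cv2.convertScaleAbs(z,alpha=1.7,beta=10)
for q,c in((a,(0,255,0)),(b,(255,255,0))):
    cv2.polylines(z,[np.int32((q-[200,190]+.5)*5)],True,c,1)
z=z[:600];cv2.imwrite("pics/z3.png",z)
E
```

```text
top face rows 207.98476518478518 311.27095238423317 cols 225.53542424177556 336.4344885086181 bottom rows 200.72702135832807 294.2547410469254
```

View pics/z3.png

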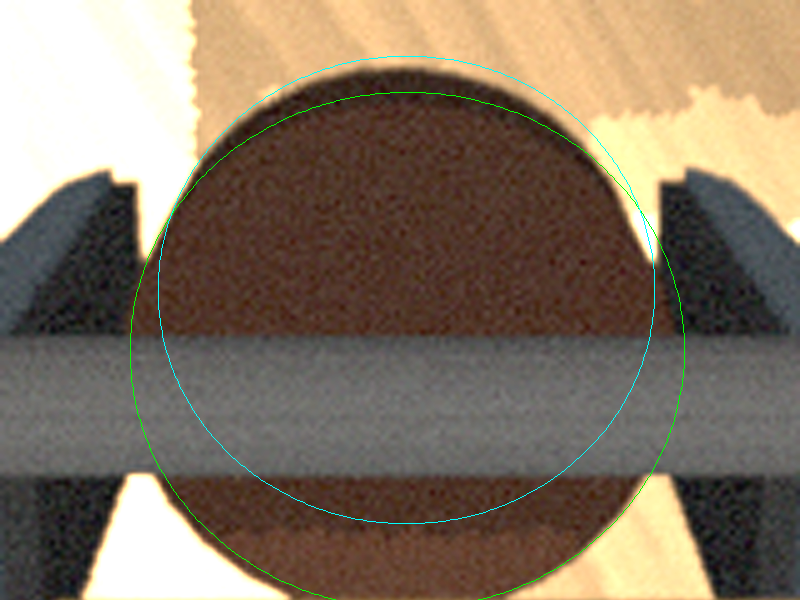

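```bash
python3 plan.py 482 -100 165 -120
```

```text
t 6.37 pos [341.1 299.3 130. ] rot [ -89.94    0.15 -120.02] F [ 0.3 -0.5 -0.7] w 63.3
dist 424.9 tool shift total (present axes) [275.1 -35.4 321.8] rotvec [-0.06 -0.02 -0.15]
rows 11 per row turn [-0.01 -0.   -0.01]
0 [25.  -3.2 29.3]
```

```bash
python3 -m handwheel '[[0.5,[15,-3,17],[0,0,0]],[0.5,[27,-4,31.5],[0,0,0]],[0.5,[27,-4,31.5],[0,0,0]],[0.5,[27,-4,31.5],[0,0,0]],[0.5,[27,-4,31.5],[0,0,0]],[0.5,[27,-4,31.5],[0,0,0]],[0.5,[27,-4,31.5],[0,0,0]],[0.5,[27,-4,31.5],[0,0,0]],[0.5,[27,-4,31.5],[0,0,0]],[0.5,[27,-4,31.5],[0,0,0]]]'
python3 -m handwheel '[[0.5,[15,0,19],[0,0,0]],[0.5,[3,0,3],[0,0,0]],[0.5,[0,0,0],[0,0,0]],[0.5,[0,0,0],[0,0,0]],[0.5,[0,0,0],[0,0,0]],[0.5,[0,0,0],[0,0,0]],[0.5,[0,0,0],[0,0,0]],[0.5,[0,0,0],[0,0,0]],[0.5,[0,0,0],[0,0,0]],[0.5,[0,0,0],[0,0,0]]]'
python3 - <<'E'
from h import *
s=env.state(); im=env.grab_frame("wrist"); show("pics/w4.png",im); KM=cam("wrist",s)
print(s['ee_pos'],s['ee_rot'],s['gripper_width'])
for P in((527,-22,38),): print(proj("wrist",P,KM))
E
```

```text
time_s: 7.2
ee_pos: [470.8, -76.6, 166.3]
ee_rot: [-90.2, -0.1, -120.0]
force: [0.9, 0.9, -0.1]
gripper_width: 63.5
time_s: 8.03
ee_pos: [481.7, -100.9, 168.1]
ee_rot: [-90.0, -0.0, -120.0]
force: [0.0, -0.5, -0.1]
gripper_width: 63.2
[ 481.74975532 -100.92444203  168.05874016] [-8.99844549e+01 -3.73045603e-04 -1.19987001e+02] 63.23767360138844
[280.01470581 117.04063202]
```

View pics/w4.png

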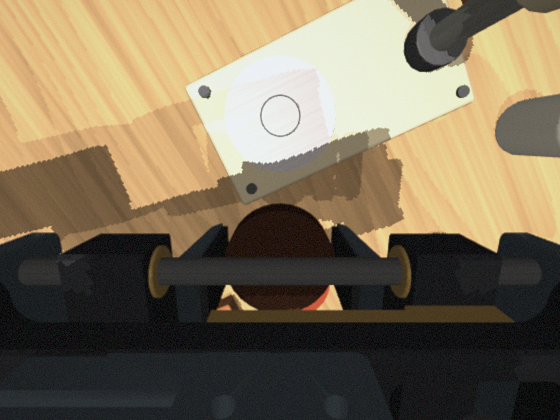

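```bash
cat > ring.py <<'E'
from h import *
import sys
fn,cx,cy,pose=sys.argv[1],float(sys.argv[2]),float(sys.argv[3]),[float(v) for v in sys.argv[4:10]]
g=cv2.cvtColor(cv2.imread(fn),cv2.COLOR_BGR2GRAY).astype(np.float32)
g=cv2.GaussianBlur(g,(0,0),.7)
pts=[]
for t in np.linspace(0,2*np.pi,120,endpoint=False):
    r=np.arange(13,27,.25); X=(cx+r*np.cos(t)).astype(np.float32); Y=(cy+r*np.sin(t)).astype(np.float32)
    v=cv2.remap(g,X[None],Y[None],cv2.INTER_LINEAR)[0]; i=v.argmin()
    if v.mean()-v[i]>10: pts.append((X[i],Y[i]))
pts=np.array(pts,np.float32); e=cv2.fitEllipse(pts); print(len(pts),e)
KM=cam("wrist",dict(ee_pos=np.array(pose[:3]),ee_rot=np.array(pose[3:])))
print('plate',toz("wrist",e[0],38,KM), 'ring diam mm', np.mean(e[1])*np.linalg.norm(toz("wrist",e[0],38,KM)-toz("wrist",(e[0][0]+1,e[0][1]),38,KM)))
E
python3 ring.py pics/w4.png 280 115.5 481.75 -100.92 168.06 -89.98 0 -119.99
```

```text
120 ((279.8569030761719, 115.28166198730469), (38.90940856933594, 40.8703727722168), 1.2702250480651855)
plate [527.70710681 -20.48634629  38.        ] ring diam mm 39.47812736683657
```

```bash
python3 plan.py 527.8 -20.4 60 -120
```

```text
t 8.08 pos [ 481.8 -101.   168. ] rot [ -89.98    0.   -120.  ] F [1.  0.4 0.3] w 63.4
dist 142.4 tool shift total (present axes) [-92.8 108.   -0.5] rotvec [-0.02  0.   -0.  ]
rows 4 per row turn [-0.  0. -0.]
0 [-23.2  27.   -0.1]
```

```bash
python3 -m handwheel '[[0.5,[-31,20,-0.5],[0,0,0]],[0.5,[-31,20,0],[0,0,0]],[0.5,[-31,20,0],[0,0,0]],[0.5,[0,30,0],[0,0,0]],[0.5,[0,18,0],[0,0,0]],[0.5,[0,10,0],[0,0,0]],[0.5,[0,4,0],[0,0,0]],[0.5,[0,2,0],[0,0,0]],[0.5,[0,0,0],[0,0,0]],[0.5,[0,0,0],[0,0,0]]]'
python3 plan.py 527.8 -20.4 42.6 -120
```

```text
time_s: 8.92
ee_pos: [528.8, -20.9, 45.1]
ee_rot: [-89.9, 0.1, -120.1]
force: [0.4, 0.5, -0.4]
gripper_width: 63.3
t 8.92 pos [528.8 -20.9  45.1] rot [-8.9870e+01  6.0000e-02 -1.2006e+02] F [ 0.4  0.5 -0.4] w 63.3
dist 2.7 tool shift total (present axes) [ 0.1  2.5 -1.1] rotvec [-0.13 -0.06 -0.06]
rows 1 per row turn [-0.13 -0.06 -0.06]
0 [ 0.1  2.5 -1.1]
```

```bash
python3 -m handwheel '[[0.5,[0,0.5,0],[0,0,0]],[0.5,[0,0.5,0],[0,0,0]],[0.5,[0,0.5,0],[0,0,0]],[0.5,[0,0.5,0],[0,0,0]],[0.5,[0,0,0],[0,0,0]],[0.5,[0,0,0],[0,0,0]],[0.5,[0,0,0],[0,0,0]],[0.5,[0,0,0],[0,0,0]],[0.5,[0,0,0],[0,0,0]],[0.5,[0,0,0],[0,0,0]]]'
python3 plan.py 527.8 -20.4 42.6 -120
```

```text
time_s: 9.75
ee_pos: [528.1, -20.6, 42.5]
ee_rot: [-90.0, 0.0, -120.0]
force: [-2.3, -0.7, 5.5]
gripper_width: 63.4
t 9.75 pos [528.1 -20.6  42.5] rot [-8.9950e+01  1.0000e-02 -1.2002e+02] F [-2.3 -0.7  5.5] w 63.4
dist 0.4 tool shift total (present axes) [-0.  -0.1 -0.4] rotvec [-0.05 -0.02 -0.01]
rows 1 per row turn [-0.05 -0.02 -0.01]
0 [-0.  -0.1 -0.4]
```

```bash
python3 -m handwheel '[[1,[0,0,0],[0,0,0]],[1,[0,0,0],[0,0,0]],[1,[0,0,0],[0,0,0]],[1,[0,0,0],[0,0,0]],[1,[0,-10,0],[0,0,0]],[1,[0,-25,0],[0,0,0]],[1,[0,-35,0],[0,0,0]],[1,[15,-38,0],[0,0,0]],[1,[36,-18,0],[0,0,0]],[1,[41,0,0],[0,0,0]]]'
python3 - <<'E'
from h import *
s=env.state(); im=env.grab_frame("wrist"); show("pics/w5.png",im)
print(s['ee_pos'],s['ee_rot'],s['gripper_width'],s['force'],s['qvel'])
E
```

```text
time_s: 10.58
ee_pos: [485.2, -100.7, 173.4]
ee_rot: [-89.4, 0.2, -119.8]
force: [1.1, -1.8, 0.7]
gripper_width: 91.1
[ 485.22863251 -100.66350297  173.42993696] [ -89.36988185    0.20450528 -119.82083267] 91.10742386626677 [ 1.09441898 -1.84687134  0.72302517] [-55.62669501 -12.99693171  25.58929157  -1.27088301  -8.39548151
 -53.75938516]
```

View pics/w5.png

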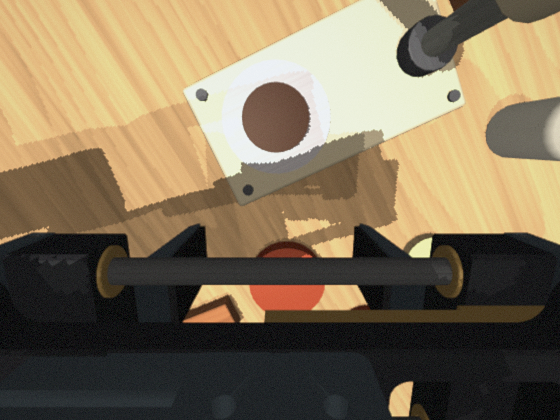

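```bash
cat > disc.py <<'E'
# refine a disc top-face centre by fitting its edge: radial gradient, seeded by a point + radius
from h import *
def fit(name,im,P,rad=32,KM=None,search=7,half=None):
    """P: guess of top-face centre (world). Search edge along radii in world plane z=P[2]; robust circle fit."""
    g=im.astype(np.float32); g=cv2.GaussianBlur(g,(0,0),.8)
    pts=[]
    rs=np.arange(rad-search,rad+search+.01,.25)
    for t in np.linspace(0,2*np.pi,180,endpoint=False):
        uv=np.array([proj(name,(P[0]+r*np.cos(t),P[1]+r*np.sin(t),P[2]),KM) for r in rs],np.float32)
        if uv[:,0].min()<2 or uv[:,0].max()>557 or uv[:,1].min()<2 or uv[:,1].max()>(228 if name=="wrist" else 417): continue
        v=cv2.remap(g,uv[None,:,0],uv[None,:,1],cv2.INTER_LINEAR)[0]
        d=np.linalg.norm(v[4:]-v[:-4],axis=1); i=d.argmax()
        if d[i]>12: r=rs[i+2]; pts.append((P[0]+r*np.cos(t),P[1]+r*np.sin(t)))
    pts=np.array(pts)
    from scipy.optimize import least_squares
    f=lambda q: np.hypot(pts[:,0]-q[0],pts[:,1]-q[1])-q[2]
    q=least_squares(f,[P[0],P[1],rad],loss='soft_l1',f_scale=.7).x
    return q,len(pts),np.median(abs(f(q)))
E
python3 - <<'E'
from disc import *
s=env.state(); im=env.grab_frame("wrist"); show("pics/w6.png",im); KM=cam("wrist",s)
print(s['ee_pos'],s['ee_rot'],s['qvel'].round(1))
print('walnut',fit("wrist",im,(527.7,-20.5,58),32,KM))
print('plate',fit("wrist",im,(527.7,-20.5,38),55,KM,6))
im=env.grab_frame("top");show("pics/t6.png",im)
print('walnut',fit("top",im,(527.7,-20.5,58),32))
print('plate',fit("top",im,(527.7,-20.5,38),55,None,6))
im=env.grab_frame("scene");show("pics/s6.png",im)
print('walnut',fit("scene",im,(527.7,-20.5,58),32))
E
```

```text
[ 478.97948552 -106.46586535  171.09663358] [ -89.71555962   -0.25742734 -120.06208339] [ 4.2  2.9  1.7  4.  -0.3  9.4]
walnut (array([526.90637717, -21.36011665,  31.93227959]), 180, np.float64(0.2491314323089835))
plate (array([533.20163342,  14.7599555 ,  84.50588494]), 41, np.float64(0.9474751967889574))Traceback (most recent call last):
  File "<stdin>", line 7, in <module>
  File "disc.py", line 9, in fit
    uv=np.array([proj(name,(P[0]+r*np.cos(t),P[1]+r*np.sin(t),P[2]),KM) for r in rs],np.float32)
                 ~~~~^^^^^^^^^^^^^^^^^^^^^^^^^^^^^^^^^^^^^^^^^^^^^^^^^^
  File "h.py", line 18, in proj
    K,M=KM or cam(name)
              ~~~^^^^^^
  File "h.py", line 5, in cam
    c=env.camera_info(name)
ValueError: time passes only in moves, steps and waits
```

View pics/w6.png

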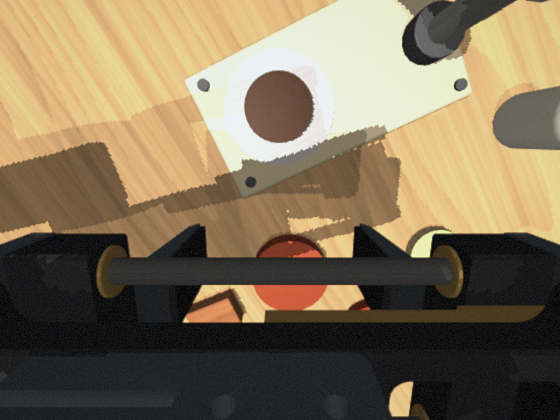

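View pics/t6.png

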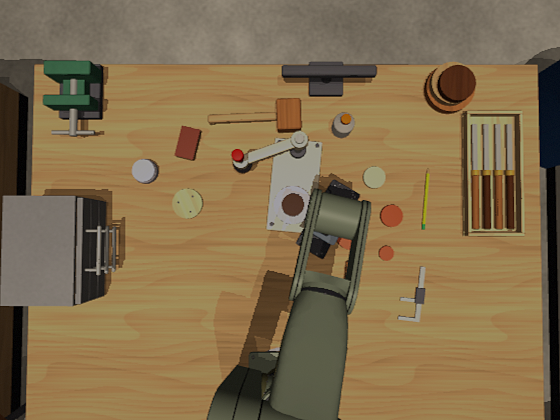

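```bash
python3 - <<'E'
from disc import *
im=cv2.imread("pics/t6.png")[:,:,::-1]; KM=cam("top")
print('top walnut',fit("top",im,(526.5,-20.7,58),32,KM))
im0=cv2.imread("pics/top0.png")[:,:,::-1]
print('top plate',fit("top",im0,(526.5,-20.7,38),55,KM,5))
for n,P in(("maple",(609,-256,16)),("cherry",(495,-306,18))): print(n,fit("top",im,P,32,KM))
z=cv2.resize(im[180:230,265:320][:,:,::-1],None,fx=10,fy=10,interpolation=cv2.INTER_CUBIC); cv2.imwrite("pics/z6.png",z)
E
python3 plan.py 609 -257 110 -120
```

```text
top walnut (array([526.39232588, -21.41125018,  31.73262458]), 180, np.float64(0.6223728480607615))
t 10.73 pos [ 480.9 -101.8  169.1] rot [-8.9910e+01  2.0000e-02 -1.2025e+02] F [0.2 0.5 0.2] w 91.1
dist 209.7 tool shift total (present axes) [ 69.5  59.4 188.7] rotvec [-0.09 -0.25 -0.02]
rows 6 per row turn [-0.01 -0.04 -0.  ]
0 [11.6  9.9 31.5]Traceback (most recent call last):
  File "<stdin>", line 5, in <module>
  File "disc.py", line 17, in fit
    q=least_squares(f,[P[0],P[1],rad],loss='soft_l1',f_scale=.7).x
      ~~~~~~~~~~~~~^^^^^^^^^^^^^^^^^^^^^^^^^^^^^^^^^^^^^^^^^^^^^
    return func(*args, **kwargs)
    vector_fun = VectorFunction(
        fun_wrapped,
    ...<6 lines>...
        workers=workers
    )
    self._update_fun()
    ~~~~~~~~~~~~~~~~^^
    self.f = self.fun_wrapped(xp_copy(self.x))
             ~~~~~~~~~~~~~~~~^^^^^^^^^^^^^^^^^
    return np.atleast_1d(self.fun(x))
                         ~~~~~~~~^^^
    return self.f(x, *self.args, **self.kwargs)
           ~~~~~~^^^^^^^^^^^^^^^^^^^^^^^^^^^^^^
  File "disc.py", line 16, in <lambda>
    f=lambda q: np.hypot(pts[:,0]-q[0],pts[:,1]-q[1])-q[2]
                         ~~~^^^^^
IndexError: too many indices for array: array is 1-dimensional, but 2 were indexed
```

```bash
python3 -m handwheel '[[1,[8,5,22],[0,-0.2,0]],[1,[14,11,38],[0,0,0]],[1,[14,11,38],[0,0,0]],[1,[14,11,38],[0,0,0]],[1,[14,11,38],[0,0,0]],[1,[5.5,10,14.5],[0,0,0]],[1,[0,0,0],[0,0,0]],[1,[0,0,0],[0,0,0]],[1,[0,0,0],[0,0,0]],[1,[0,0,0],[0,0,0]]]'
python3 - <<'E'
from disc import *
s=env.state(); im=env.grab_frame("wrist"); show("pics/w7.png",im); KM=cam("wrist",s)
print(s['ee_pos'],s['ee_rot'],s['qvel'].round(1), proj("wrist",(609,-257,16),KM))
print('maple',fit("wrist",im,(609,-257,16),32,KM))
d=env.masks_of("wrist","maple")
for d in d[:2]: print(d['p'],d['location'],circ("wrist",d['region'],16,KM))
E
python3 plan.py 609 -257 4.5 -120
```

```text
time_s: 11.57
ee_pos: [609.8, -251.8, 110.1]
ee_rot: [-90.0, 0.0, -119.7]
force: [-0.1, -0.1, 0.4]
gripper_width: 91.3
[ 609.81607916 -251.84476954  110.11264128] [-8.99864983e+01  1.85298967e-02 -1.19748492e+02] [-0.1 -0.6  0.   0.  -0.2 -0.1] [282.26740889 219.99138113]
maple (array([ 610.27292791, -259.31459714,   31.85344162]), 87, np.float64(0.2198830796819955))
0.97 [285.3, 218.2] ((611.4778442382812, -258.19757080078125, 33.072959899902344), (611.072158360658, -258.23919225725115, np.float64(31.89906108903224)))
t 11.67 pos [ 609.9 -252.2  110.4] rot [-8.9940e+01  2.0000e-02 -1.1976e+02] F [-0.3  0.2  0. ] w 91.0
dist 106.0 tool shift total (present axes) [  4.6 105.9   1.4] rotvec [-0.06  0.24 -0.02]
rows 3 per row turn [-0.02  0.08 -0.01]
0 [ 1.5 35.3  0.5]
```

View pics/w7.png

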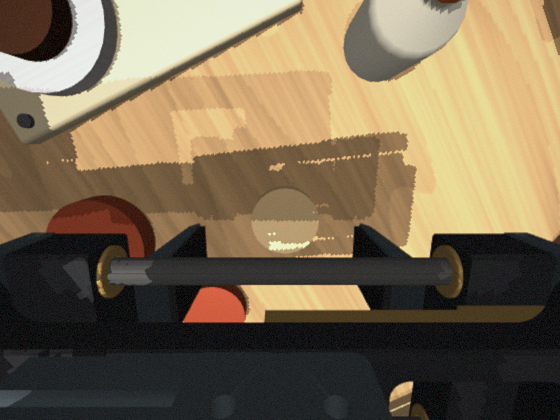

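```bash
python3 -m handwheel '[[1,[2.8,30,2],[0,0.2,0]],[1,[2.8,30,2],[0,0,0]],[1,[0,30,0],[0,0,0]],[1,[0,12,0],[0,0,0]],[1,[0,4,0],[0,0,0]],[1,[0,0,0],[0,0,0]],[0.5,[0,0,0],[0,0,0]],[0.5,[0,0,0],[0,0,0]],[0.5,[0,0,0],[0,0,0]],[0.5,[0,0,0],[0,0,0]]]' 20
python3 -m handwheel '[[0.5,[0,0,0],[0,0,0]],[0.5,[0,0,0],[0,0,0]],[0.5,[0,0,0],[0,0,0]],[0.5,[0,0,0],[0,0,0]],[0.5,[0,-5,0],[0,0,0]],[0.5,[0,-20,0],[0,0,0]],[0.5,[0,-40,0],[0,0,0]],[0.5,[0,-40,0],[0,0,0]],[0.5,[0,-40,0],[0,0,0]],[0.5,[0,-20,0],[0,0,0]]]' 20
python3 - <<'E'
from h import *
s=env.state(); im=env.grab_frame("wrist"); show("pics/w8.png",im)
print(s['force'],s['ee_pos'])
E
python3 plan.py 482 -100 167 -120
```

```text
time_s: 12.5
ee_pos: [611.4, -260.5, 4.7]
ee_rot: [-89.9, 0.0, -120.0]
force: [0.4, 0.7, 0.1]
gripper_width: 67.1
time_s: 13.33
ee_pos: [612.4, -261.0, 173.8]
ee_rot: [-89.6, 0.0, -120.0]
force: [0.7, 0.6, 0.3]
gripper_width: 63.4
[0.71185911 0.58744563 0.32386039] [ 612.3855234  -260.99085207  173.81106318]
t 13.38 pos [ 613.8 -261.6  176.7] rot [-8.9260e+01  8.0000e-02 -1.2003e+02] F [ 1.9 -0.7  1.5] w 63.3
dist 208.8 tool shift total (present axes) [ -74.     7.3 -195.1] rotvec [-0.74 -0.03 -0.08]
rows 6 per row turn [-0.12 -0.   -0.01]
0 [-12.3   1.2 -32.5]
```

View pics/w8.png

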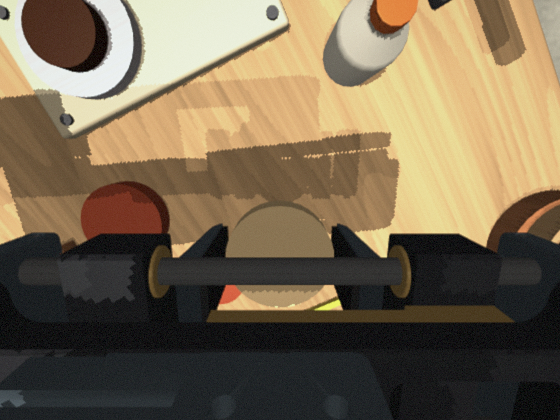

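```bash
python3 - <<'E'
from hand import *
im=cv2.imread("pics/w8.png")
a,b=pred(-11.3,4.7,0)
z=im[190:310,200:360].copy(); z=cv2.resize(z,None,fx=5,fy=5,interpolation=cv2.INTER_CUBIC); z=cv2.convertScaleAbs(z,alpha=1.3,beta=10)
for q,c in((a,(0,255,0)),(b,(255,255,0))):
    cv2.polylines(z,[np.int32((q-[200,190]+.5)*5)],True,c,1)
cv2.imwrite("pics/z8.png",z); print(a[:,1].max(),b[:,1].min(),a[:,1].min())
for n in("w3","w8"):
    g=cv2.cvtColor(cv2.imread(f"pics/{n}.png"),cv2.COLOR_BGR2GRAY); print(n,g[196:216,280],g[285:315,280])
E
```

```text
307.4690141935373 200.68962336761098 206.35062259707402
w3 [112 111 115 113 117 112 117  68  25  17  16  22  17  23  31  30  28  32
  24  37] [38 30 25 28 31 25 31 31 29 27 30 41 36 39 38 38 40 37 40 37 44 39 37 37
 48 64 71 72 73 67]
w8 [ 94  93  91  93  85  85  84  79  77  85 112 120 119 117 118 118 121 118
 121 124] [103 119 118 117 117 114 117 144 158 158 158 153 159 155 156 153 158 153
 156 154 156 154 197 203 179 108  63  61  63  62]
```

View pics/z8.png

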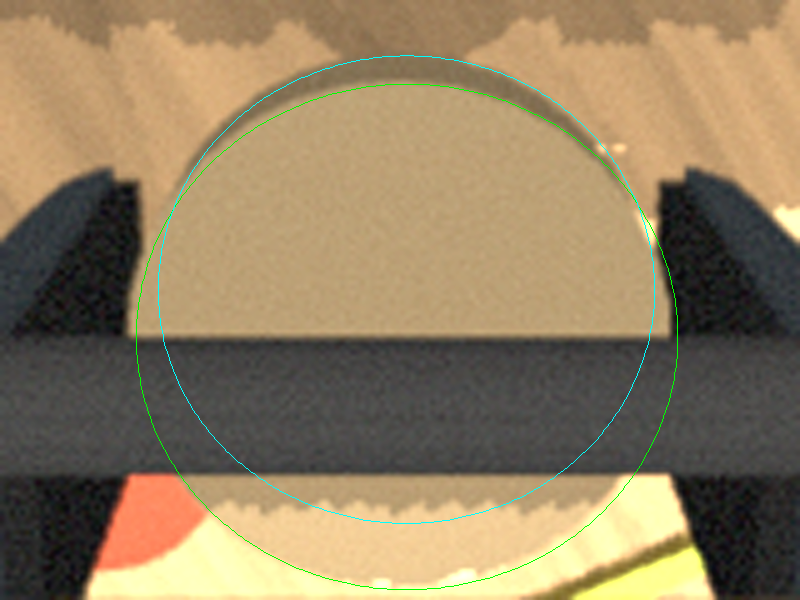

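```bash
python3 -m handwheel '[[0.5,[-8,0,-20],[0,0,0]],[0.5,[-14,0,-37],[0,0,0]],[0.5,[-14,2,-38],[0,0,0]],[0.5,[-14,2,-38],[0,0,0]],[0.5,[-14,2,-38],[0,0,0]],[0.5,[-8,1,-20],[0,0,0]],[0.5,[0,0,-4],[0,0,0]],[0.5,[0,0,0],[0,0,0]],[0.5,[0,0,0],[0,0,0]],[0.5,[0,0,0],[0,0,0]]]'
python3 - <<'E'
from disc import *
s=env.state(); im=env.grab_frame("wrist"); show("pics/w9.png",im); KM=cam("wrist",s)
print(s['ee_pos'],s['ee_rot'],s['qvel'].round(1),s['gripper_width'])
print('walnut',fit("wrist",im,(527,-21,58),32,KM))
E
python3 plan.py 527.5 -21 70 -120
```

```text
time_s: 14.22
ee_pos: [479.1, -101.3, 161.3]
ee_rot: [-89.9, -0.0, -120.1]
force: [-0.6, -0.8, -0.6]
gripper_width: 63.3
[ 479.10750903 -101.29291416  161.2946757 ] [-8.99273112e+01 -4.60277469e-04 -1.20065983e+02] [-0.2  0.3 -0.1  0.1  0.2  0. ] 63.34785644597533
walnut (array([526.88783895, -21.34637807,  31.89173725]), 180, np.float64(0.18565969410273908))
t 14.27 pos [ 479.  -101.3  161.2] rot [ -89.95   -0.   -120.08] F [-0.5 -0.  -0.9] w 63.8
dist 130.8 tool shift total (present axes) [-93.8  91.2   1.6] rotvec [-0.05 -0.08  0.  ]
rows 4 per row turn [-0.01 -0.02  0.  ]
0 [-23.5  22.8   0.4]
```

View pics/w9.png

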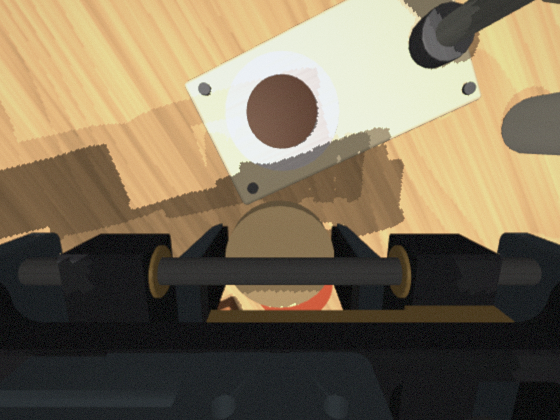

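```bash
python3 plan.py 527.9 -20.9 65 -120
```

```text
t 14.27 pos [ 479.  -101.3  161.2] rot [ -89.95   -0.   -120.08] F [-0.5 -0.  -0.9] w 63.8
dist 134.6 tool shift total (present axes) [-94.1  96.2   1.9] rotvec [-0.05 -0.08  0.  ]
rows 4 per row turn [-0.01 -0.02  0.  ]
0 [-23.5  24.    0.5]
```

```bash
python3 -m handwheel '[[0.5,[-31,15,0.7],[0,0,0]],[0.5,[-31,15,0.6],[0,0,0]],[0.5,[-32,15,0.6],[0,0,0]],[0.5,[0,24,0],[0,0,0]],[0.5,[0,16,0],[0,0,0]],[0.5,[0,8,0],[0,0,0]],[0.5,[0,3.2,0],[0,0,0]],[0.5,[0,0,0],[0,0,0]],[0.5,[0,0,0],[0,0,0]],[0.5,[0,0,0],[0,0,0]]]'
python3 plan.py 527.9 -20.9 62.7 -120
```

```text
time_s: 15.1
ee_pos: [527.5, -20.4, 66.1]
ee_rot: [-89.9, 0.1, -120.1]
force: [0.6, 0.3, -1.0]
gripper_width: 63.0
t 15.1 pos [527.5 -20.4  66.1] rot [-8.9880e+01  6.0000e-02 -1.2007e+02] F [ 0.6  0.3 -1. ] w 63.0
dist 3.5 tool shift total (present axes) [0.2 3.4 0.6] rotvec [-0.12 -0.07 -0.06]
rows 1 per row turn [-0.12 -0.07 -0.06]
0 [0.2 3.4 0.6]
```

```bash
python3 -m handwheel '[[0.5,[0.2,0.6,0.3],[0,0,0]],[0.5,[0,0.6,0],[0,0,0]],[0.5,[0,0.6,0],[0,0,0]],[0.5,[0,0.6,0],[0,0,0]],[0.5,[0,0.3,0],[0,0,0]],[0.5,[0,0,0],[0,0,0]],[0.5,[0,0,0],[0,0,0]],[0.5,[0,0,0],[0,0,0]],[0.5,[0,0,0],[0,0,0]],[0.5,[0,0,0],[0,0,0]]]'
python3 plan.py 527.9 -20.9 62.7 -120
```

```text
time_s: 15.93
ee_pos: [526.7, -20.2, 62.4]
ee_rot: [-90.0, -0.0, -120.0]
force: [-0.8, 0.1, 0.3]
gripper_width: 63.1
t 15.93 pos [526.7 -20.2  62.4] rot [ -89.99   -0.   -120.02] F [-0.8  0.1  0.3] w 63.1
dist 1.4 tool shift total (present axes) [ 0.  -0.3  1.4] rotvec [-0.01 -0.02  0.  ]
rows 1 per row turn [-0.01 -0.02  0.  ]
0 [ 0.  -0.3  1.4]
```

```bash
python3 -m handwheel '[[0.5,[0,-0.3,0.5],[0,0,0]],[0.5,[0,0,0.5],[0,0,0]],[0.5,[0,0.3,0],[0,0,0]],[0.5,[0,0.3,0],[0,0,0]],[0.5,[0,0.3,0],[0,0,0]],[0.5,[0,0.3,0],[0,0,0]],[0.5,[0,0,0],[0,0,0]],[0.5,[0,0,0],[0,0,0]],[0.5,[0,0,0],[0,0,0]],[0.5,[0,0,0],[0,0,0]]]'
python3 plan.py 527.9 -20.9 62.7 -120
```

```text
time_s: 16.77
ee_pos: [527.8, -20.7, 62.3]
ee_rot: [-89.9, 0.0, -120.0]
force: [-1.3, -0.8, 6.0]
gripper_width: 63.4
t 16.77 pos [527.8 -20.7  62.3] rot [-8.9950e+01  2.0000e-02 -1.2002e+02] F [-1.3 -0.8  6. ] w 63.4
dist 0.4 tool shift total (present axes) [ 0.1 -0.4  0.1] rotvec [-0.05 -0.02 -0.02]
rows 1 per row turn [-0.05 -0.02 -0.02]
0 [ 0.1 -0.4  0.1]
```

Contact at 6 N, on target. Releasing and backing off to look.

```bash
python3 -m handwheel '[[1,[0,0,0],[0,0,0]],[1,[0,0,0],[0,0,0]],[1,[0,0,0],[0,0,0]],[1,[0,0,0],[0,0,0]],[1,[0,-10,0],[0,0,0]],[1,[0,-30,0],[0,0,0]],[1,[10,-38,0],[0,0,0]],[1,[40,-10,0],[0,0,0]],[1,[40,-8,0],[0,0,0]],[1,[5,0,0],[0,0,0]]]'
python3 -m handwheel '[[1,[0,0,0],[0,0,0]],[1,[0,0,0],[0,0,0]],[1,[0,0,0],[0,0,0]],[1,[0,0,4],[0,0,0]],[1,[0,4,16],[0,0,0]],[1,[10,4,16],[0,0,0]],[1,[20,4,16],[0,0,0]],[1,[36,4,16],[0,0,0]],[1,[36,4,16],[0,0,0]],[1,[36,4,16],[0,0,0]]]'
python3 - <<'E'
from disc import *
s=env.state(); im=env.grab_frame("wrist"); show("pics/w10.png",im); KM=cam("wrist",s)
print(s['ee_pos'],s['ee_rot'],s['qvel'].round(1),s['gripper_width'])
im=env.grab_frame("top"); show("pics/t10.png",im); KM=cam("top")
print('maple top',fit("top",im,(527,-21,74),32,KM))
print('cherry top',fit("top",im,(495,-306,18),32,KM))
im=env.grab_frame("scene"); show("pics/s10.png",im); KM=cam("scene")
print('maple scene',fit("scene",im,(529,-23,74),32,KM))
z=cv2.resize(im[200:280,230:340][:,:,::-1],None,fx=7,fy=7,interpolation=cv2.INTER_CUBIC); cv2.imwrite("pics/z10.png",z)
E
python3 plan.py 495 -306 110 -120
```

```text
time_s: 17.6
ee_pos: [478.5, -106.7, 160.1]
ee_rot: [-89.8, -0.1, -120.2]
force: [0.1, -0.5, -0.8]
gripper_width: 91.2
time_s: 18.43
ee_pos: [498.5, -273.0, 132.6]
ee_rot: [-90.0, 0.0, -119.9]
force: [0.0, -0.0, 0.6]
gripper_width: 91.7
[ 498.45292665 -273.04138008  132.57563308] [-9.00367449e+01  1.03536538e-02 -1.19864821e+02] [-45.1  16.8 -19.3   0.3   1.7 -44.2] 91.71652604744989
maple top (array([526.53594234, -20.52753758,  35.31238277]), 45, np.float64(0.396404742251697))
cherry top (array([ 492.42312847, -302.37253701,   30.1510118 ]), 26, np.float64(0.4105025800111104))
maple scene (array([528.63222411, -22.56820358,  31.73170784]), 86, np.float64(0.6653518466720847))
t 18.58 pos [ 497.8 -274.   132.2] rot [ -90.08    0.   -120.18] F [-0.3  1.1  0.3] w 91.2
dist 39.1 tool shift total (present axes) [29.1 22.2 13.7] rotvec [ 0.08 -0.18 -0.  ]
rows 1 per row turn [ 0.08 -0.18 -0.  ]
0 [29.1 22.2 13.7]
```

View pics/z10.png

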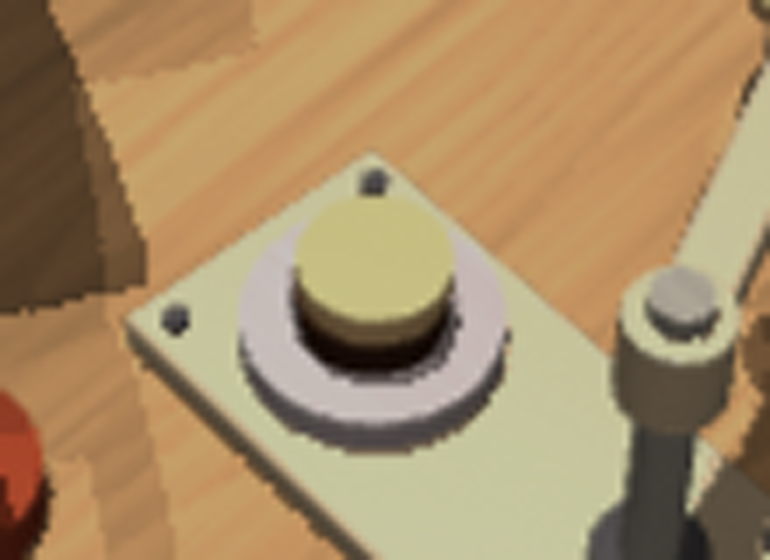

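View pics/w10.png

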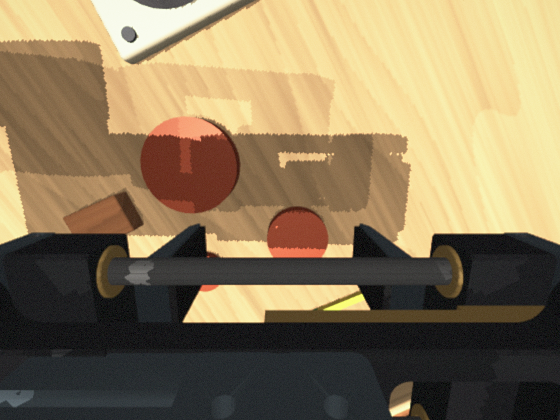

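```bash
python3 -m handwheel '[[1,[15,5,7],[0,0,0]],[1,[16,5,7],[0,0,0]],[1,[4,4,0],[0,0,0]],[1,[0,0,0],[0,0,0]],[1,[0,0,0],[0,0,0]],[1,[0,0,0],[0,0,0]],[1,[0,0,0],[0,0,0]],[1,[0,0,0],[0,0,0]],[1,[0,0,0],[0,0,0]],[1,[0,0,0],[0,0,0]]]'
python3 - <<'E'
from disc import *
s=env.state(); im=env.grab_frame("wrist"); show("pics/w11.png",im); KM=cam("wrist",s)
print(s['ee_pos'],s['ee_rot'],s['qvel'].round(1))
print('cherry',fit("wrist",im,(496,-307,18),32,KM))
for d in env.masks_of("wrist","cherry")[:3]: print(d['p'],d['location'],np.round(circ("wrist",d['region'],18,KM),1))
E
python3 plan.py 496 -307 4.5 -120
```

```text
time_s: 19.42
ee_pos: [492.3, -309.5, 119.7]
ee_rot: [-90.0, -0.0, -120.0]
force: [-0.1, -0.1, 0.4]
gripper_width: 91.7
[ 492.33533348 -309.51881267  119.69215337] [-8.99760848e+01 -7.98345202e-04 -1.20004019e+02] [-0.3  0.1  0.  -0.2 -0.   0. ]
cherry (array([ 498.67590531, -307.74146769,   31.92220981]), 119, np.float64(0.3971456331880354))
0.8 [285.4, 205.1] [[ 499.  -308.2   32.6]
 [ 498.7 -308.1   31.6]]
0.66 [165.7, 124.3] [[ 445.1 -190.3   49.8]
 [ 444.  -190.2   47.6]]
0.65 [172.0, 230.0] [[ 392.3 -275.8   12.7]
 [ 391.9 -274.7    5.5]]
t 19.52 pos [ 492.2 -309.7  119.6] rot [ -89.99   -0.   -120.02] F [ 0.6  0.7 -0.2] w 91.3
dist 115.2 tool shift total (present axes) [ -4.2 115.1   1.9] rotvec [-0.01 -0.02  0.  ]
rows 3 per row turn [-0.   -0.01  0.  ]
0 [-1.4 38.4  0.6]
```

View pics/w11.png

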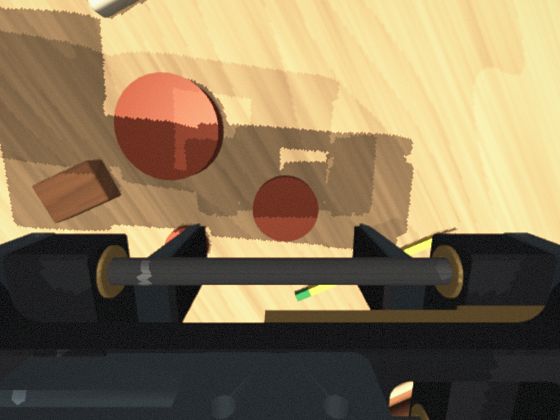

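```bash
python3 -m handwheel '[[1,[-2.4,33,2.4],[0,0,0]],[1,[-2.4,33,2.3],[0,0,0]],[1,[0,30,0],[0,0,0]],[1,[0,15,0],[0,0,0]],[1,[0,4,0],[0,0,0]],[1,[0,0,0],[0,0,0]],[0.5,[0,0,0],[0,0,0]],[0.5,[0,0,0],[0,0,0]],[0.5,[0,0,0],[0,0,0]],[0.5,[0,0,0],[0,0,0]]]' 20
python3 -m handwheel '[[0.5,[0,0,0],[0,0,0]],[0.5,[0,0,0],[0,0,0]],[0.5,[0,0,0],[0,0,0]],[0.5,[0,0,0],[0,0,0]],[0.5,[0,-5,0],[0,0,0]],[0.5,[0,-20,0],[0,0,0]],[0.5,[0,-40,0],[0,0,0]],[0.5,[0,-40,0],[0,0,0]],[0.5,[0,-40,0],[0,0,0]],[0.5,[0,-20,0],[0,0,0]]]' 20
python3 - <<'E'
from hand import *
s=env.state(); im=env.grab_frame("wrist"); show("pics/w12.png",im)
print(s['force'],s['ee_pos'])
a,b=pred(-13.4,4.6,0)
im=im[:,:,::-1]
z=im[190:310,200:360].copy(); z=cv2.resize(z,None,fx=5,fy=5,interpolation=cv2.INTER_CUBIC); z=cv2.convertScaleAbs(z,alpha=1.5,beta=10)
for q,c in((a,(0,255,0)),(b,(255,255,0))):
    cv2.polylines(z,[np.int32((q-[200,190]+.5)*5)],True,c,1)
cv2.imwrite("pics/z12.png",z)
E
python3 plan.py 480 -101 170 -120
```

```text
time_s: 20.35
ee_pos: [499.4, -308.4, 5.7]
ee_rot: [-89.9, -0.0, -120.0]
force: [-0.4, 0.6, 0.3]
gripper_width: 67.2
time_s: 21.18
ee_pos: [500.2, -308.9, 174.7]
ee_rot: [-89.6, -0.0, -120.0]
force: [1.0, 0.4, 0.3]
gripper_width: 63.0
[1.00873918 0.39969836 0.28844282] [ 500.21988685 -308.92450913  174.67568238]
t 21.23 pos [ 501.6 -309.8  177.4] rot [-8.9270e+01 -3.0000e-02 -1.2002e+02] F [ 1.2 -1.9  1.3] w 63.2
dist 210.0 tool shift total (present axes) [-170.     5.7 -123.3] rotvec [-0.73 -0.02  0.03]
rows 6 per row turn [-0.12 -0.    0.01]
0 [-28.3   0.9 -20.5]
```

View pics/z12.png

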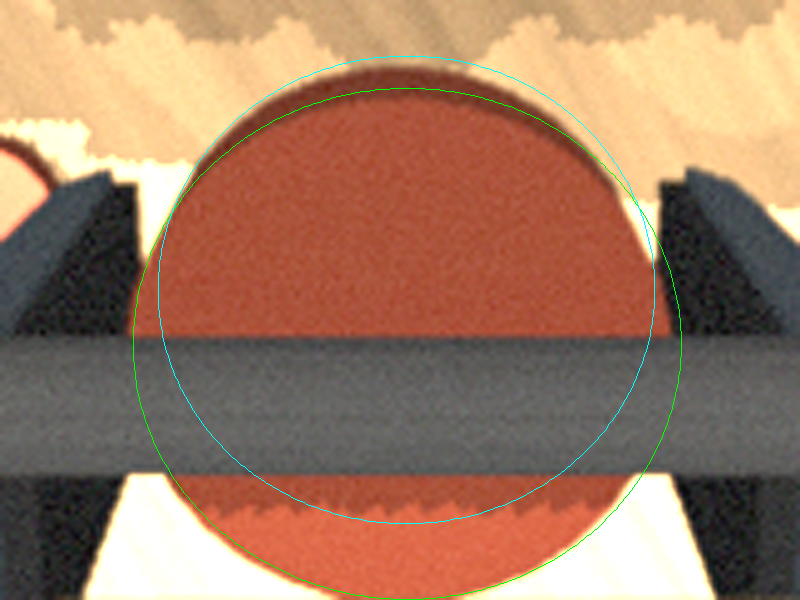

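```bash
python3 -m handwheel '[[0.5,[-20,0,-14],[0,0,0]],[0.5,[-33,1,-24],[0,0,0]],[0.5,[-33,1,-24],[0,0,0]],[0.5,[-33,1,-24],[0,0,0]],[0.5,[-30,1,-22],[0,0,0]],[0.5,[-16,0,-12],[0,0,0]],[0.5,[-5,0,-3],[0,0,0]],[0.5,[0,0,0],[0,0,0]],[0.5,[0,0,0],[0,0,0]],[0.5,[0,0,0],[0,0,0]]]'
python3 - <<'E'
from disc import *
s=env.state(); im=env.grab_frame("wrist"); show("pics/w13.png",im); KM=cam("wrist",s)
print(s['ee_pos'],s['ee_rot'],s['qvel'].round(1),s['gripper_width'])
print('maple',fit("wrist",im,(527,-21,74),32,KM))
z=cv2.resize(im[30:200,180:400][:,:,::-1],None,fx=3.5,fy=3.5,interpolation=cv2.INTER_CUBIC); cv2.imwrite("pics/z13.png",z)
E
python3 plan.py 528.1 -20.4 82 -120
```

```text
time_s: 22.07
ee_pos: [477.6, -100.4, 165.4]
ee_rot: [-90.0, -0.0, -120.1]
force: [0.5, 0.5, -0.2]
gripper_width: 63.9
[ 477.56704732 -100.37485877  165.38039101] [-8.99715320e+01 -2.83030974e-02 -1.20078052e+02] [-0.5  0.1 -0.2  0.3  0.1  0.1] 63.934513416682684
maple (array([527.43453926, -20.8206305 ,  32.47830328]), 180, np.float64(0.2588903642878293))
t 22.12 pos [ 477.5 -100.5  165.3] rot [-8.998e+01 -2.000e-02 -1.201e+02] F [-0.6 -0.1 -0.7] w 63.7
dist 126.1 tool shift total (present axes) [-94.7  83.3   3.6] rotvec [-0.02 -0.1   0.02]
rows 4 per row turn [-0.   -0.03  0.01]
0 [-23.7  20.8   0.9]
```

View pics/z13.png

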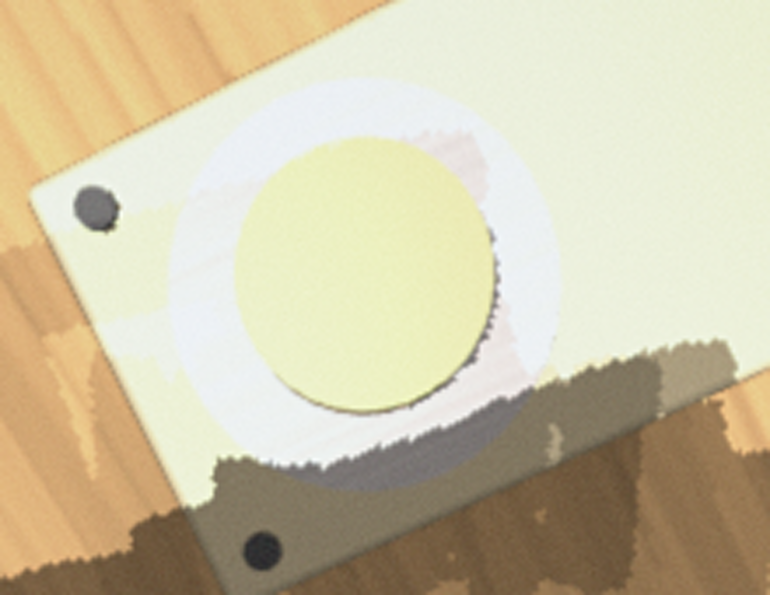

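```bash
python3 -m handwheel '[[0.5,[-31,10,1.2],[0,0,0]],[0.5,[-32,10,1.2],[0,0,0]],[0.5,[-31.7,15,1.2],[0,0,0]],[0.5,[0,22,0],[0,0,0]],[0.5,[0,15,0],[0,0,0]],[0.5,[0,8,0],[0,0,0]],[0.5,[0,3,0],[0,0,0]],[0.5,[0,0,0],[0,0,0]],[0.5,[0,0,0],[0,0,0]],[0.5,[0,0,0],[0,0,0]]]'
python3 -m handwheel '[[0.5,[0,0.4,0],[0,0,0]],[0.5,[0,0.4,0],[0,0,0]],[0.5,[0,0.4,0],[0,0,0]],[0.5,[0,0.4,0],[0,0,0]],[0.5,[0,0.4,0],[0,0,0]],[0.5,[0,0,0],[0,0,0]],[0.5,[0,0,0],[0,0,0]],[0.5,[0,0,0],[0,0,0]],[0.5,[0,0,0],[0,0,0]],[0.5,[0,0,0],[0,0,0]]]'
python3 plan.py 528.1 -20.4 79 -120
```

```text
time_s: 22.95
ee_pos: [528.5, -19.6, 83.5]
ee_rot: [-89.9, 0.1, -120.1]
force: [-0.1, -0.4, -1.5]
gripper_width: 63.7
time_s: 23.78
ee_pos: [527.8, -19.0, 80.4]
ee_rot: [-90.0, -0.0, -120.0]
force: [-0.1, 0.4, -0.6]
gripper_width: 63.3
t 23.78 pos [527.8 -19.   80.4] rot [ -90.     -0.   -120.02] F [-0.1  0.4 -0.6] w 63.3
dist 2.0 tool shift total (present axes) [1.  1.4 1. ] rotvec [-0.   -0.02  0.  ]
rows 1 per row turn [-0.   -0.02  0.  ]
0 [1.  1.4 1. ]
```

```bash
python3 -m handwheel '[[0.5,[0.8,0,0.8],[0,0,0]],[0.5,[0,0.4,0],[0,0,0]],[0.5,[0,0.4,0],[0,0,0]],[0.5,[0,0.4,0],[0,0,0]],[0.5,[0,0.4,0],[0,0,0]],[0.5,[0,0,0],[0,0,0]],[0.5,[0,0,0],[0,0,0]],[0.5,[0,0,0],[0,0,0]],[0.5,[0,0,0],[0,0,0]],[0.5,[0,0,0],[0,0,0]]]'
python3 plan.py 528.1 -20.4 79 -120
```

```text
time_s: 24.62
ee_pos: [528.1, -20.2, 79.5]
ee_rot: [-90.0, 0.0, -120.0]
force: [-1.4, -0.3, 5.3]
gripper_width: 63.6
t 24.62 pos [528.1 -20.2  79.5] rot [ -89.97    0.   -120.02] F [-1.4 -0.3  5.3] w 63.6
dist 0.5 tool shift total (present axes) [0.1 0.5 0.1] rotvec [-0.03 -0.02 -0.  ]
rows 1 per row turn [-0.03 -0.02 -0.  ]
0 [0.1 0.5 0.1]
```

Seated with 5.3 N. Releasing and backing off.

```bash
python3 -m handwheel '[[1,[0,0,0],[0,0,0]],[1,[0,0,0],[0,0,0]],[1,[0,0,0],[0,0,0]],[1,[0,0,0],[0,0,0]],[1,[0,-10,0],[0,0,0]],[1,[0,-30,0],[0,0,0]],[1,[10,-38,0],[0,0,0]],[1,[40,-5,0],[0,0,0]],[1,[40,0,0],[0,0,0]],[1,[5,0,0],[0,0,0]]]'
python3 -m handwheel '[[1,[0,0,0],[0,0,0]],[1,[0,0,0],[0,0,0]],[1,[0,0,0],[0,0,0]],[1,[0,0,0],[0,0,0]],[0.5,[0,0,0],[0,0,0]],[0.3,[0,0,0],[0,0,0]],[0.2,[0,0,0],[0,0,0]],[0,[0,0,0],[0,0,0]],[0,[0,0,0],[0,0,0]],[0,[0,0,0],[0,0,0]]]'
python3 - <<'E'
from disc import *
s=env.state(); im=env.grab_frame("wrist"); show("pics/w14.png",im); KM=cam("wrist",s)
print(s['ee_pos'],s['ee_rot'],s['qvel'].round(1),s['gripper_width'])
print('cherry',fit("wrist",im,(527,-21,92),32,KM))
z=cv2.resize(im[30:200,180:400][:,:,::-1],None,fx=3.5,fy=3.5,interpolation=cv2.INTER_CUBIC); cv2.imwrite("pics/z14.png",z)
im=env.grab_frame("scene"); show("pics/s14.png",im); KM=cam("scene")
print('cherry scene',fit("scene",im,(529,-23,92),32,KM))
z=cv2.resize(im[150:290,230:410][:,:,::-1],None,fx=4.2,fy=4.2,interpolation=cv2.INTER_CUBIC); cv2.imwrite("pics/zs14.png",z)
im=env.grab_frame("top"); show("pics/t14.png",im)
KM=cam("top");print('cherry top',fit("top",im,(527,-21,92),32,KM))
E
```

```text
time_s: 25.45
ee_pos: [478.1, -105.9, 163.4]
ee_rot: [-89.9, -0.1, -120.2]
force: [-0.8, -0.0, -0.9]
gripper_width: 91.6
time_s: 26.28
ee_pos: [480.5, -102.3, 161.8]
ee_rot: [-90.0, -0.0, -120.0]
force: [0.3, -0.3, -0.0]
gripper_width: 54.2
[ 480.53937816 -102.31957616  161.82360641] [-8.99978013e+01 -1.52006074e-03 -1.20015841e+02] [-0.1 -0.2  0.1  0.  -0.  -0.1] 54.2294860333709
cherry (array([527.0750822 , -21.31452541,  32.13685808]), 180, np.float64(0.38594004630941825))
cherry scene (array([528.57086675, -23.87122979,  31.88329301]), 155, np.float64(0.9747692370023842))
cherry top (array([526.93077243, -22.57824498,  33.5849803 ]), 180, np.float64(1.1615227273449733))
```

View pics/zs14.png

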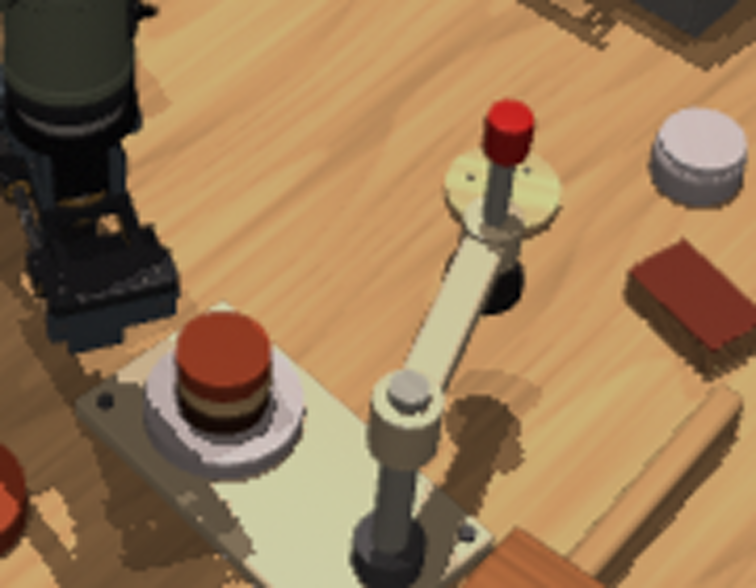

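View pics/w14.png

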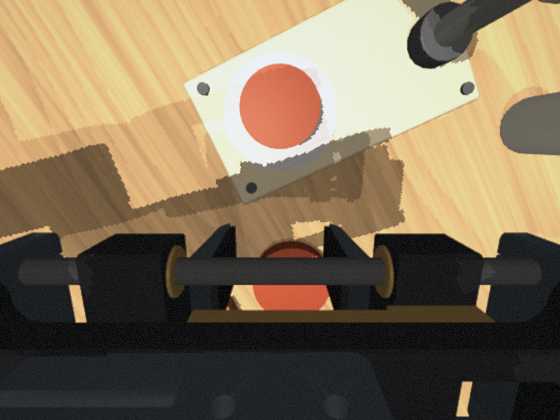

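View pics/t14.png

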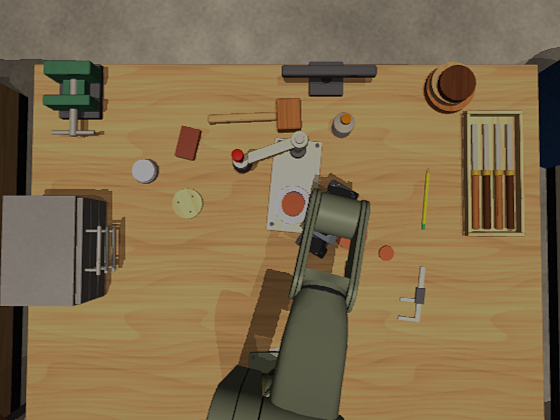

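```bash
python3 - <<'E'
import numpy as np
col=np.array([686.8,-35.3])
for D in(46,31):
  for ph in(110.2,174.8):
    a=np.radians(ph); print(D,ph,col+160*np.array([np.cos(a),np.sin(a)])-D*np.array([-np.sin(a),np.cos(a)]))
E
python3 plan.py 680 125 330 -160 10
```

```text
46 110.2 [674.72296721 130.7426008 ]
46 174.8 [531.62759491  25.01189517]
31 110.2 [660.64557187 125.56312781]
31 174.8 [530.26810621  10.07362919]
t 26.43 pos [ 480.5 -102.4  161.9] rot [ -90.     -0.   -120.03] F [ 0.2 -0.3 -0.3] w 42.1
dist 346.1 tool shift total (present axes) [-296.8 -168.2   58.9] rotvec [-1.000e-02  3.997e+01  0.000e+00]
rows 10 per row turn [-0.  4.  0.]
0 [-29.7 -16.8   5.9]
1 [-30.  -16.8   3.8]
2 [-30.2 -16.8   1.7]
3 [-30.3 -16.8  -0.4]
4 [-30.2 -16.8  -2.5]
5 [-29.9 -16.8  -4.6]
6 [-29.5 -16.8  -6.7]
7 [-29.  -16.8  -8.7]
8 [-28.3 -16.8 -10.7]
9 [-27.5 -16.8 -12.7]
```

```bash
python3 -m handwheel '[[0,[0,-29,0],[0,6.7,0]],[0,[0,-29,0],[0,6.7,0]],[0,[0,-29,0],[0,6.7,0]],[0,[0,-29,0],[0,6.7,0]],[0,[0,-29,0],[0,6.7,0]],[0,[0,-29,0],[0,6.5,0]],[0,[-33,0,-18],[0,0,0]],[0,[-33,0,-18],[0,0,0]],[0,[-33,0,-18],[0,0,0]],[0,[-33,0,-18],[0,0,0]]]'
python3 plan.py 680 131 330 -160
```

```text
time_s: 27.27
ee_pos: [580.8, 11.5, 336.2]
ee_rot: [-90.0, 0.0, -160.1]
force: [0.8, -0.3, -0.4]
gripper_width: 0.4
t 27.27 pos [580.8  11.5 336.2] rot [-8.9970e+01  4.0000e-02 -1.6007e+02] F [ 0.8 -0.3 -0.4] w 0.4
dist 155.5 tool shift total (present axes) [-134.     6.3  -78.5] rotvec [-0.03 -0.07 -0.04]
rows 4 per row turn [-0.01 -0.02 -0.01]
0 [-33.5   1.6 -19.6]
```

```bash
python3 -m handwheel '[[0,[-33,0,-19],[0,0,0]],[0,[-33,0,-19],[0,0,0]],[0,[-33,0,-18],[0,0,0]],[0,[-33,0,-18],[0,0,0]],[0,[0,0,0],[0,0,0]],[0,[0,0,0],[0,0,0]],[0,[0,25,0],[0,0,0]],[0,[0,30,0],[0,0,0]],[0,[0,25,0],[0,0,0]],[0,[0,5,0],[0,0,0]]]'
python3 - <<'E'
from h import *
for n in("scene","top","wrist"):
    im=env.grab_frame(n); show(f"pics/{n}15.png",im)
    if n=="scene": z=im[120:280,260:440]
    if n=="top": z2=im[110:230,200:340]
cv2.imwrite("pics/z15.png",np.hstack([cv2.resize(z,(450,400)),cv2.resize(z2,(350,400))])[:,:,::-1])
E
python3 plan.py 675 131 245 -160
```

```text
time_s: 28.1
ee_pos: [675.7, 123.3, 246.5]
ee_rot: [-90.1, -0.5, -160.1]
force: [-0.6, -0.4, 0.0]
gripper_width: 0.4
t 28.25 pos [678.7 124.2 252.2] rot [-8.9970e+01  7.0000e-02 -1.6008e+02] F [0.5 0.  1. ] w 0.2
dist 10.6 tool shift total (present axes) [ 1.2  7.2 -7.7] rotvec [-0.03 -0.08 -0.07]
rows 1 per row turn [-0.03 -0.08 -0.07]
0 [ 1.2  7.2 -7.7]
```

View pics/z15.png

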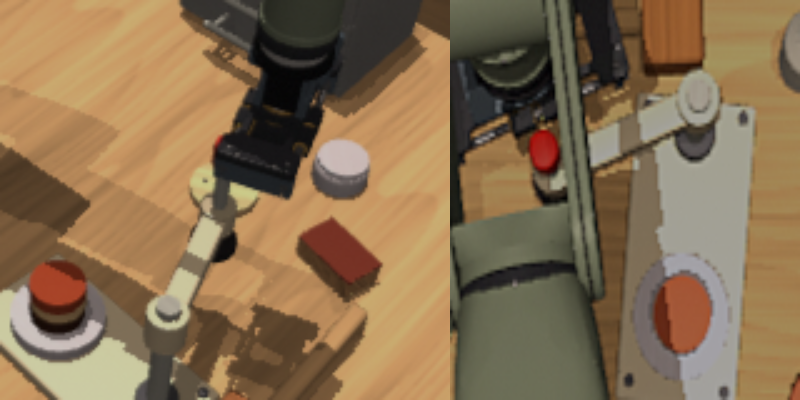

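View pics/wrist15.png

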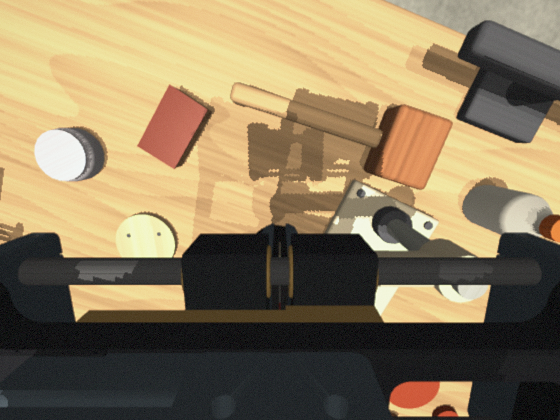

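```bash
python3 -m handwheel '[[0,[0,4,-7.5],[0,0,0]],[0,[3,3,0],[0,0,0]],[0,[4,0,0],[0,0,0]],[0,[4,0,0],[0,0,0]],[0,[3,0,0],[0,0,0]],[0,[2,0,0],[0,0,0]],[0,[0,0,0],[0,0,0]],[0,[0,0,0],[0,0,0]],[0,[0,0,0],[0,0,0]],[0,[0,0,0],[0,0,0]]]'
python3 plan.py 660.6 125.6 246 -160
python3 - <<'E'
from h import *
for n in("scene","top"):
    im=env.grab_frame(n); show(f"pics/{n}16.png",im)
    if n=="scene": z=im[140:240,290:400]
    if n=="top": z2=im[120:190,210:290]
cv2.imwrite("pics/z16.png",np.hstack([cv2.resize(z,(440,400)),cv2.resize(z2,(360,315),interpolation=cv2.INTER_CUBIC)] if 0 else [cv2.resize(z,(440,400),interpolation=cv2.INTER_CUBIC),cv2.resize(z2,(360,400),interpolation=cv2.INTER_CUBIC)])[:,:,::-1])
E
```

```text
time_s: 29.08
ee_pos: [661.2, 126.5, 243.7]
ee_rot: [-90.0, -0.0, -160.0]
force: [0.2, 0.5, -0.7]
gripper_width: 0.8
t 29.08 pos [661.2 126.5 243.7] rot [-8.9990e+01 -1.0000e-02 -1.6003e+02] F [ 0.2  0.5 -0.7] w 0.8
dist 2.5 tool shift total (present axes) [ 0.9 -2.3  0.7] rotvec [-0.01 -0.03  0.01]
rows 1 per row turn [-0.01 -0.03  0.01]
0 [ 0.9 -2.3  0.7]
```

View pics/z16.png

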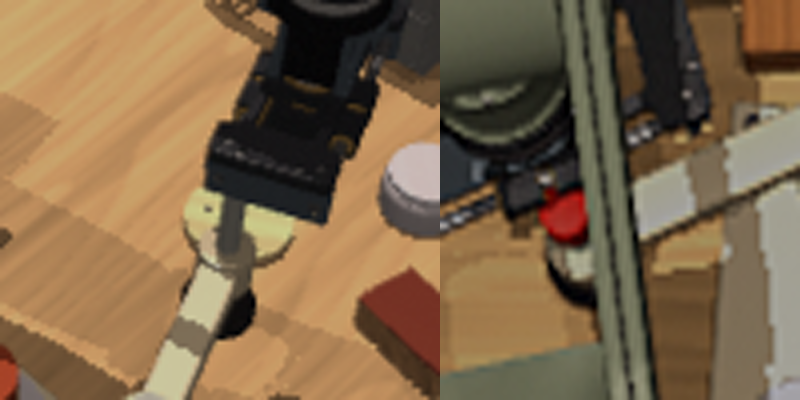

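```bash
python3 -m handwheel '[[0,[3,0,0],[0,0,0]],[0,[8,0,-1.2],[0,-3,0]],[0,[11.2,0,-1.8],[0,-4,0]],[0,[11.2,0,-1.8],[0,-4,0]],[0,[11.2,0,-1.8],[0,-4,0]],[0,[11.2,0,-1.8],[0,-4,0]],[0,[11.2,0,-1.8],[0,-4,0]],[0,[11.2,0,-1.8],[0,-4,0]],[0,[8,0,-1.2],[0,-3,0]],[0,[0,0,0],[0,0,0]]]'
python3 - <<'E'
from h import *
s=env.state();p=s['ee_pos'];yaw=np.radians(s['ee_rot'][2]);col=np.array([686.8,-35.3])
d=col-p[:2]; print(s['time_s'],p.round(1),s['ee_rot'].round(1),s['force'].round(1),'col in tool x,z:',(d@[np.cos(yaw),np.sin(yaw)]).round(1),(d@[-np.sin(yaw),np.cos(yaw)]).round(1))
for n in("scene","top"):
    im=env.grab_frame(n); show(f"pics/{n}17.png",im)
    if n=="scene": z=im[140:280,240:400]
    if n=="top": z2=im[120:220,210:330]
cv2.imwrite("pics/z17.png",np.hstack([cv2.resize(z,(440,400),interpolation=cv2.INTER_CUBIC),cv2.resize(z2,(360,400),interpolation=cv2.INTER_CUBIC)])[:,:,::-1])
E
```

```text
time_s: 30.02
ee_pos: [581.0, 90.8, 244.2]
ee_rot: [-90.0, -0.0, -130.0]
force: [-0.2, -0.9, 0.1]
gripper_width: 0.7
30.0167 [581.   90.8 244.2] [ -90.   -0. -130.] [-0.2 -0.9  0.1] col in tool x,z: 28.6 162.2
```

View pics/z17.png

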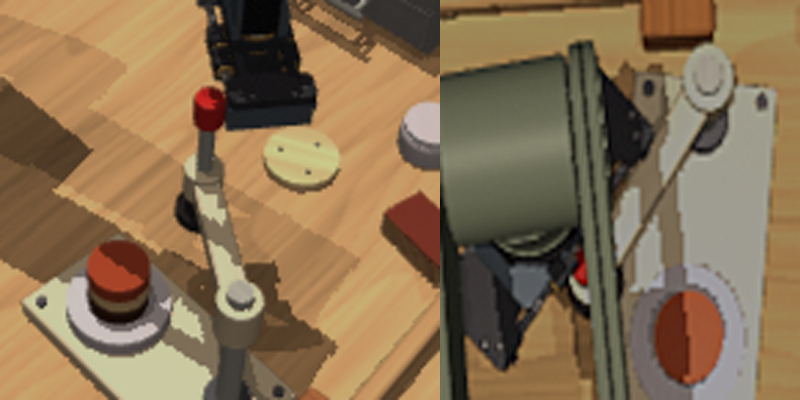

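```bash
python3 - <<'E'
from h import *
im=cv2.imread("pics/scene17.png"); hsv=cv2.cvtColor(im,cv2.COLOR_BGR2HSV)
m=(((hsv[...,0]<6)|(hsv[...,0]>174))&(hsv[...,1]>190)&(hsv[...,2]>60)).astype(np.uint8); m[:,:290]=0;m[:150]=0;m[200:]=0;m[:,340:]=0
ys,xs=np.nonzero(m); print(len(xs),xs.min(),xs.max(),ys.min(),ys.max(),xs.mean(),ys.mean())
KM=cam("scene"); colS=np.array([688.9,-40.1])
p=toz("scene",(xs.mean(),ys.mean()),276,KM)[:2]
for c in(colS,np.array([686.8,-35.3])): d=p-c; print(p,np.hypot(*d),np.degrees(np.arctan2(d[1],d[0])))
E
```

```text
140 311 321 171 185 315.67857142857144 177.87857142857143
[565.17327695  56.10736524] 156.72957322636069 142.1320949647642
[565.17327695  56.10736524] 152.14587138859218 143.07366800677113
```

```bash
python3 -m handwheel '[[0,[8.4,0,-1.2],[0,-3,0]],[0,[11.3,0,-1.6],[0,-4,0]],[0,[11.3,0,-1.6],[0,-4,0]],[0,[11.3,0,-1.6],[0,-4,0]],[0,[11.3,0,-1.6],[0,-4,0]],[0,[8.4,0,-1.2],[0,-3,0]],[0,[8.4,0,-1.2],[0,-3,0]],[0,[5.6,0,-0.8],[0,-2,0]],[0,[0,0,0],[0,0,0]],[0,[0,0,0],[0,0,0]]]'
cat > st.py <<'E'
from h import *
import sys
i=sys.argv[1]
s=env.state();p=s['ee_pos'];yaw=np.radians(s['ee_rot'][2]);col=np.array([686.8,-35.3])
d=col-p[:2]; print(s['time_s'],p.round(1),s['ee_rot'].round(1),s['force'].round(1),'col in tool x,z:',(d@[np.cos(yaw),np.sin(yaw)]).round(1),(d@[-np.sin(yaw),np.cos(yaw)]).round(1))
n="scene"; im=env.grab_frame(n); show(f"pics/{n}{i}.png",im)
z=im[140:280,240:400]; cv2.imwrite(f"pics/z{i}.png",cv2.resize(z,(640,560),interpolation=cv2.INTER_CUBIC)[:,:,::-1])
hsv=cv2.cvtColor(im,cv2.COLOR_RGB2HSV)
m=(((hsv[...,0]<6)|(hsv[...,0]>174))&(hsv[...,1]>190)&(hsv[...,2]>60)).astype(np.uint8); m[:,:260]=0;m[:140]=0;m[215:]=0;m[:,345:]=0
ys,xs=np.nonzero(m); print(len(xs),xs.min(),xs.max(),ys.min(),ys.max(),xs.mean(),ys.mean())
KM=cam("scene")
for z in (276,295):
  q=toz("scene",(xs.mean(),ys.mean()),z,KM)[:2]; d=q-np.array([688.9,-40.1]); print(z,q,np.hypot(*d),np.degrees(np.arctan2(d[1],d[0])))
E
python3 st.py 18
```

```text
time_s: 30.95
ee_pos: [537.6, 30.5, 243.8]
ee_rot: [-90.0, 0.0, -103.1]
force: [0.8, 0.8, -0.3]
gripper_width: 0.5
30.95 [537.6  30.5 243.8] [ -90.     0.  -103.1] [ 0.8  0.8 -0.3] col in tool x,z: 30.2 160.3
142 285 295 178 192 290.11971830985914 185.04225352112675
276 [535.18345405  -7.27467279] 157.1823100928516 167.94585154415176
295 [547.05686214 -20.89926803] 143.13680122996323 172.29096078951636
```

View pics/z18.png

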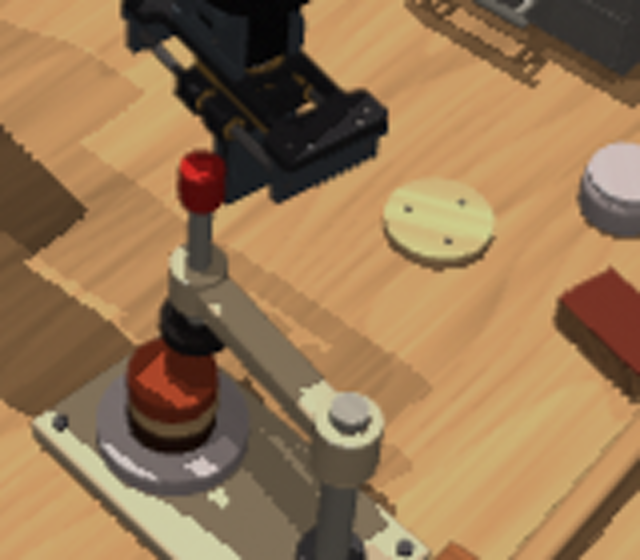

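```bash
python3 -m handwheel '[[0,[2.8,0,-0.5],[0,-1,0]],[0,[2.8,0,-0.5],[0,-1,0]],[0,[2.8,0,-0.5],[0,-1,0]],[0,[2.8,0,-0.5],[0,-1,0]],[0,[2.8,0,-0.5],[0,-1,0]],[0,[1.4,0,-0.2],[0,-0.5,0]],[0,[0,0,0],[0,0,0]],[0,[0,0,0],[0,0,0]],[0,[0,0,0],[0,0,0]],[0,[0,0,0],[0,0,0]]]'
python3 st.py 19
```

```text
time_s: 31.83
ee_pos: [531.6, 15.8, 243.9]
ee_rot: [-90.0, -0.0, -97.5]
force: [-0.1, 0.3, 0.1]
gripper_width: 0.4
31.8333 [531.6  15.8 243.9] [-90.   -0.  -97.5] [-0.1  0.3  0.1] col in tool x,z: 30.3 160.6
140 281 291 180 195 285.75 187.53571428571428
276 [533.09489366 -21.11864181] 156.95707412760981 173.05402316261086
295 [545.01231347 -34.45150652] 143.99851323121345 177.75193588954576
```

```bash
python3 -m handwheel '[[0,[0.7,0,0],[0,-0.3,0]],[0,[0.7,0,0],[0,-0.3,0]],[0,[0.7,0,0],[0,-0.3,0]],[0,[0.7,0,0],[0,-0.3,0]],[0,[0.7,0,0],[0,-0.3,0]],[0,[0,0,0],[0,0,0]],[0,[0,0,0],[0,0,0]],[0,[0,0,0],[0,0,0]],[0,[0,0,0],[0,0,0]],[0,[0,0,0],[0,0,0]]]'
python3 st.py 20
```

```text
time_s: 32.72
ee_pos: [531.2, 12.2, 243.9]
ee_rot: [-90.0, -0.0, -96.0]
force: [-0.0, -0.3, -1.8]
gripper_width: 0.4
32.7167 [531.2  12.2 243.9] [-90.  -0. -96.] [-0.  -0.3 -1.8] col in tool x,z: 30.9 159.7
145 280 290 181 195 284.88275862068963 188.01379310344828
276 [532.64374714 -23.80876399] 157.1032174351312 174.04786163280244
295 [544.57067385 -37.08494042] 144.360815223368 178.80325730795198
```

```bash
python3 -m handwheel '[[0,[0.5,0,0],[0,-0.2,0]],[0,[0.5,0,0],[0,-0.2,0]],[0,[0.5,0,0],[0,-0.2,0]],[0,[0.5,0,0],[0,-0.2,0]],[0,[0.5,0,0],[0,0,0]],[0,[0,0,0],[0,0,0]],[0,[0,0,0],[0,0,0]],[0,[0,0,0],[0,0,0]],[0,[0,0,0],[0,0,0]],[0,[0,0,0],[0,0,0]]]'
python3 st.py 21
```

```text
time_s: 33.6
ee_pos: [531.0, 9.8, 243.8]
ee_rot: [-90.0, -0.0, -95.2]
force: [-0.3, 1.9, 1.1]
gripper_width: 0.2
33.6 [531.    9.8 243.8] [-90.   -0.  -95.2] [-0.3  1.9  1.1] col in tool x,z: 30.7 159.3
144 279 289 181 196 284.0763888888889 188.52777777777777
276 [532.38613941 -26.47888185] 157.10545317512012 175.0261837682443
295 [544.31849462 -39.69879155] 144.58206205035935 179.84100668963472
```

View pics/z21.png

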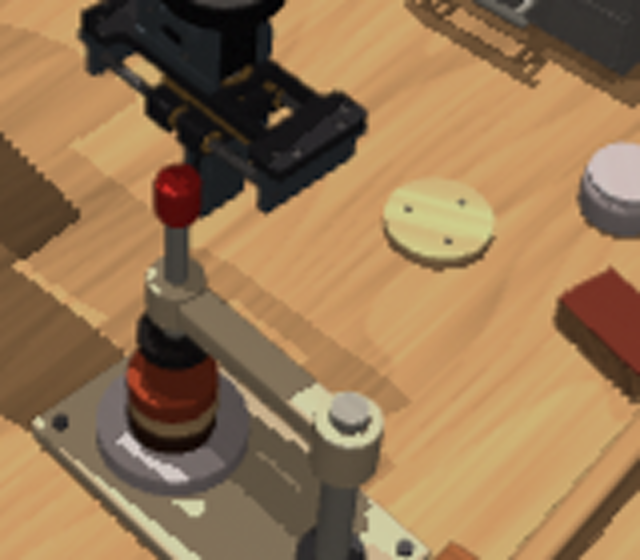

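```bash
python3 -m handwheel '[[0,[0.4,0,0],[0,0,0]],[0,[0.4,0,0],[0,0,0]],[0,[0.4,0,0],[0,0,0]],[0,[0.4,0,0],[0,0,0]],[0,[0,0,0],[0,0,0]],[0,[0,0,0],[0,0,0]],[0,[0,0,0],[0,0,0]],[0,[0,0,0],[0,0,0]],[0,[0,0,0],[0,0,0]],[0,[0,0,0],[0,0,0]]]'
python3 st.py 22
```

```text
time_s: 34.48
ee_pos: [530.9, 9.2, 243.8]
ee_rot: [-90.0, 0.1, -95.2]
force: [-0.2, 5.1, -1.0]
gripper_width: 0.3
34.4833 [530.9   9.2 243.8] [-90.    0.1 -95.2] [-0.2  5.1 -1. ] col in tool x,z: 30.1 159.3
143 279 289 181 196 284.09090909090907 188.58041958041957
276 [532.53433483 -26.58512561] 156.94863196352225 175.06013261999598
295 [544.46356715 -39.80279646] 144.4367386231293 179.88210395240876
```

```bash
python3 -m handwheel '[[0,[-8,0,0],[0,0,0]],[0,[-10,0,0],[0,0,0]],[0,[-6,-10,0],[0,0,0]],[0,[0,-25,0],[0,0,0]],[0,[0,-30,0],[0,0,0]],[0,[0,-12,0],[0,0,0]],[0,[0,0,0],[0,0,0]],[0,[10,0,0],[0,0,0]],[0,[20,0,0],[0,0,0]],[0,[10,0,0],[0,0,0]]]'
python3 -m handwheel '[[0,[10,0,0],[0,0,0]],[0,[4,0,0],[0,0,0]],[0,[0,0,0],[0,0,0]],[0,[0,0,0],[0,0,0]],[0,[0,0,0],[0,0,0]],[0,[0,0,0],[0,0,0]],[0,[0,0,0],[0,0,0]],[0,[0,0,0],[0,0,0]],[0,[0,0,0],[0,0,0]],[0,[0,0,0],[0,0,0]]]'
python3 st.py 23; python3 plan.py 527.8 -21 305 -95.2
```

```text
time_s: 35.37
ee_pos: [528.4, -9.4, 319.4]
ee_rot: [-90.2, -0.1, -95.2]
force: [0.4, -0.1, -0.2]
gripper_width: 0.6
time_s: 36.2
ee_pos: [528.1, -21.5, 320.9]
ee_rot: [-90.0, -0.0, -95.2]
force: [-0.1, -0.2, 0.0]
gripper_width: 0.7
36.2 [528.1 -21.5 320.9] [-90.   -0.  -95.2] [-0.1 -0.2  0. ] col in tool x,z: -0.6 159.3
139 279 289 182 196 284.0719424460432 188.6978417266187
276 [532.77250477 -26.91030517] 156.68363927884343 175.1711024199691
295 [544.6967182  -40.12112359] 144.2032833515145 -179.99160703961445
t 36.25 pos [528.1 -21.5 320.9] rot [-90.    -0.   -95.21] F [0.4 0.5 0.2] w 0.6
dist 15.9 tool shift total (present axes) [-0.5 15.9 -0.3] rotvec [-0.   -0.01  0.  ]
rows 1 per row turn [-0.   -0.01  0.  ]
0 [-0.5 15.9 -0.3]
```

View pics/z23.png

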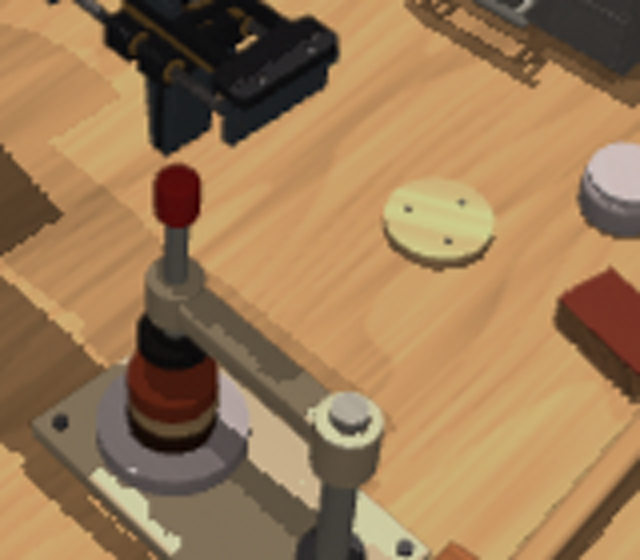

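```bash
python3 -m handwheel '[[0,[0,10,0],[0,0,0]],[0,[0,10,0],[0,0,0]],[0,[0,5,0],[0,0,0]],[0,[0,5,0],[0,0,0]],[0,[0,5,0],[0,0,0]],[0,[0,5,0],[0,0,0]],[0,[0,5,0],[0,0,0]],[0,[0,5,0],[0,0,0]],[0,[0,5,0],[0,0,0]],[0,[0,3,0],[0,0,0]]]'
python3 st.py 24
```

```text
time_s: 37.08
ee_pos: [527.8, -21.6, 262.3]
ee_rot: [-90.0, -0.0, -95.2]
force: [-2.6, -0.6, 3.8]
gripper_width: 0.6
37.0833 [527.8 -21.6 262.3] [-90.   -0.  -95.2] [-2.6 -0.6  3.8] col in tool x,z: -0.9 159.6
90 279 289 191 202 284.34444444444443 197.3111111111111
276 [552.91829963 -47.57953424] 136.18724708434158 -176.85167675497357
295 [564.4179857  -60.35479511] 126.1191048492091 -170.75824514923949
```

View pics/z24.png

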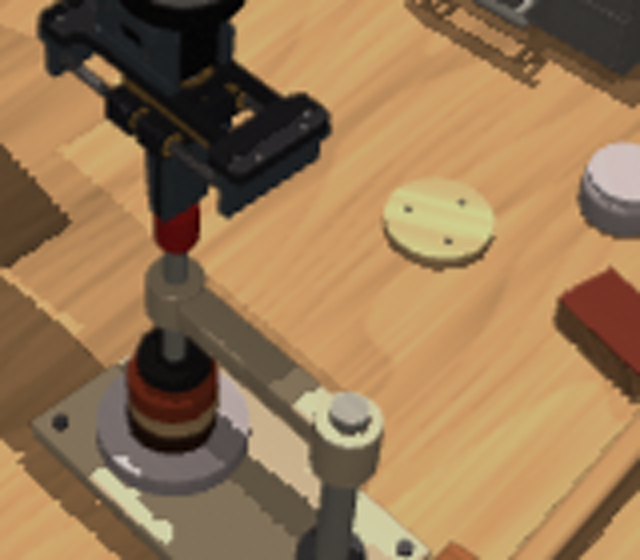

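```bash
python3 -m handwheel '[[0,[0,1.5,0],[0,0,0]],[0,[0,1.5,0],[0,0,0]],[0,[0,1.5,0],[0,0,0]],[0,[0,1,0],[0,0,0]],[0,[0,1,0],[0,0,0]],[0,[0,0.5,0],[0,0,0]],[0,[0,0,0],[0,0,0]],[0,[0,0,0],[0,0,0]],[0,[0,0,0],[0,0,0]],[0,[0,0,0],[0,0,0]]]'
python3 -m handwheel '[[0,[0,0.5,0],[0,0,0]],[0,[0,0.5,0],[0,0,0]],[0,[0,0.5,0],[0,0,0]],[0,[0,0.5,0],[0,0,0]],[0,[0,0.3,0],[0,0,0]],[0,[0,0,0],[0,0,0]],[0,[0,0,0],[0,0,0]],[0,[0,0,0],[0,0,0]],[0,[0,0,0],[0,0,0]],[0,[0,0,0],[0,0,0]]]'
```

```text
time_s: 37.97
ee_pos: [528.1, -21.7, 255.7]
ee_rot: [-90.0, -0.0, -95.2]
force: [-1.4, -0.8, 2.6]
gripper_width: 0.7
time_s: 38.8
ee_pos: [528.1, -21.7, 253.5]
ee_rot: [-90.0, -0.0, -95.2]
force: [-2.3, -0.4, 3.1]
gripper_width: 0.5
```

```bash
python3 -m handwheel '[[0,[0,0.4,0],[0,0,0]],[0,[0,0.4,0],[0,0,0]],[0,[0,0.4,0],[0,0,0]],[0,[0,0.3,0],[0,0,0]],[0,[0,0.3,0],[0,0,0]],[0,[0,0,0],[0,0,0]],[0,[0,0,0],[0,0,0]],[0,[0,0,0],[0,0,0]],[0,[0,0,0],[0,0,0]],[0,[0,0,0],[0,0,0]]]'
```

```text
time_s: 39.63
ee_pos: [528.1, -21.7, 252.3]
ee_rot: [-90.0, -0.0, -95.2]
force: [-3.4, -0.6, 6.1]
gripper_width: 0.5
```

```bash
python3 -m handwheel '[[0,[0,0.4,0],[0,0,0]],[0,[0,0.4,0],[0,0,0]],[0,[0,0.4,0],[0,0,0]],[0,[0,0.3,0],[0,0,0]],[0,[0,0,0],[0,0,0]],[0,[0,0,0],[0,0,0]],[0,[0,0,0],[0,0,0]],[0,[0,0,0],[0,0,0]],[0,[0,0,0],[0,0,0]],[0,[0,0,0],[0,0,0]]]'
```

```text
time_s: 40.47
ee_pos: [528.1, -21.6, 252.2]
ee_rot: [-89.9, -0.0, -95.2]
force: [-6.4, 0.2, 12.8]
gripper_width: 0.7
```

The pad is seated: 1.5 mm more commanded gave 0.1 mm of motion and 12.8 N, with knob top at about 252 mm. Easing straight up and away.

```bash
python3 -m handwheel '[[0,[0,-1,0],[0,0,0]],[0,[0,-2,0],[0,0,0]],[0,[0,-6,0],[0,0,0]],[0,[0,-12,0],[0,0,0]],[0,[0,-20,0],[0,0,0]],[0,[0,-30,0],[0,0,0]],[0,[0,-30,0],[0,0,0]],[0,[-30,0,0],[0,0,0]],[0,[-35,0,0],[0,0,0]],[0,[-35,0,0],[0,0,0]]]'
python3 -m handwheel '[[0,[-40,0,0],[0,0,0]],[0,[-40,0,0],[0,0,0]],[0,[-40,0,0],[0,0,0]],[0,[-30,0,0],[0,0,0]],[0,[-15,0,0],[0,0,0]],[0,[0,0,0],[0,0,0]],[0,[0,0,0],[0,0,0]],[0,[0,0,0],[0,0,0]],[0,[0,0,0],[0,0,0]],[0,[0,0,0],[0,0,0]]]'
python3 st.py 25
python3 - <<'E'
from h import *
for n in("top","wrist"): show(f"pics/{n}25.png",env.grab_frame(n))
E
```

```text
time_s: 41.3
ee_pos: [537.9, 78.7, 351.8]
ee_rot: [-89.9, 0.0, -95.3]
force: [0.3, -0.4, 0.1]
gripper_width: 0.3
time_s: 42.13
ee_pos: [552.3, 240.8, 351.6]
ee_rot: [-90.0, -0.0, -95.3]
force: [-0.1, -0.7, -0.2]
gripper_width: 0.8
42.1333 [552.3 240.8 351.6] [-90.   -0.  -95.3] [-0.1 -0.7 -0.2] col in tool x,z: 262.4 159.6
139 279 289 191 205 283.7482014388489 197.70503597122303
276 [552.74787241 -49.53870779] 136.47890332140403 -176.0343310380314
295 [564.25114986 -62.27268348] 126.60554385350711 -169.91365958808166
```

```bash
python3 - <<'E'
import cv2
cv2.imwrite("pics/zz25.png",cv2.resize(cv2.imread("pics/scene25.png")[170:280,250:360],None,fx=5.4,fy=5.4,interpolation=cv2.INTER_CUBIC))
E
```

```text
(no output)
```

View pics/zz25.png

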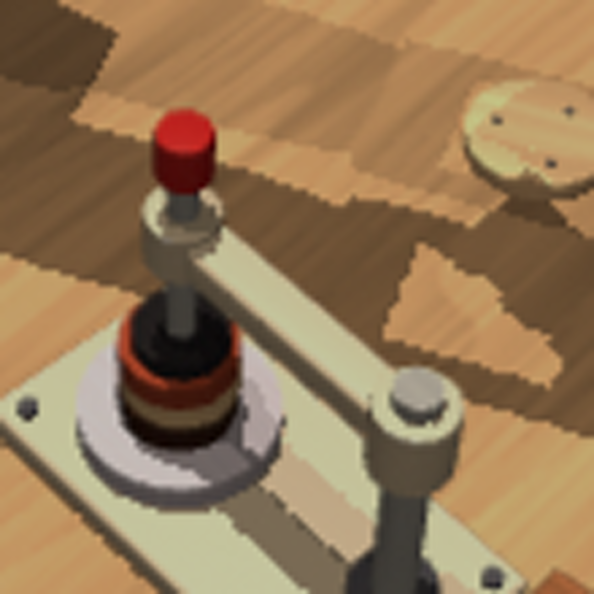

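View pics/top25.png

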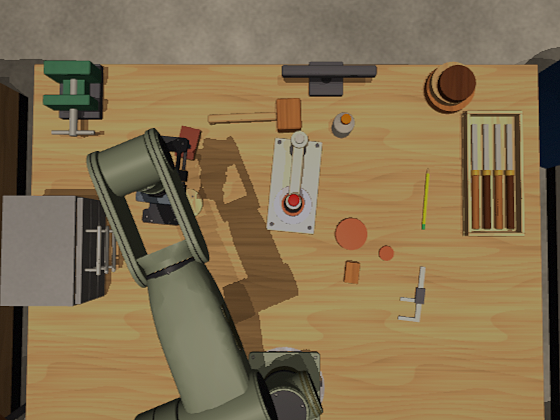

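View pics/scene25.png

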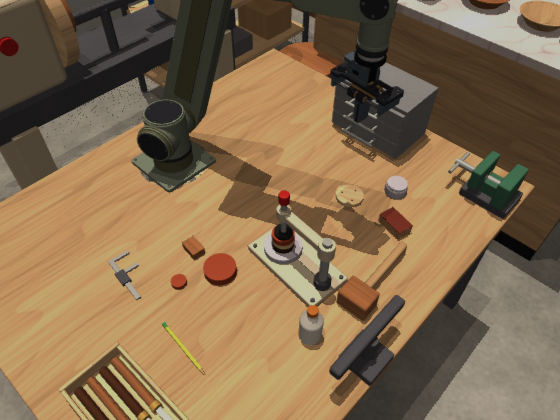

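```bash
python3 - <<'E'
from h import *
np.set_printoptions(precision=1,suppress=True)
s=cam("scene");t=cam("top")
print('scene knob centroid @z236',toz("scene",(283.75,197.7),236,s))
im=cv2.imread("pics/top25.png"); hsv=cv2.cvtColor(im,cv2.COLOR_BGR2HSV)
m=(((hsv[...,0]<5)|(hsv[...,0]>174))&(hsv[...,1]>200)&(hsv[...,2]>110)); m[:,:275]=0;m[:,310:]=0;m[:185]=0;m[220:]=0
ys,xs=np.nonzero(m);print(len(xs),xs.min(),xs.max(),ys.min(),ys.max(),'top knob@252',toz("top",(xs.mean(),ys.mean()),252,t))
cv2.imwrite("pics/zt25.png",cv2.resize(im[120:245,255:335],None,fx=4.7,fy=4.7,interpolation=cv2.INTER_CUBIC))
# bystanders before/after in the top view
a=cv2.imread("pics/top0.png").astype(int)
E
```

```text
scene knob centroid @z236 [528.5 -22.7 236. ]
66 288 298 194 205 top knob@252 [528.8 -21.2 252. ]
```

View pics/zt25.png

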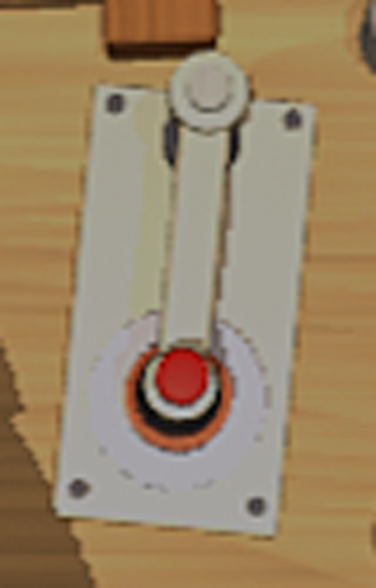

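```bash
python3 - <<'E'
from workcell import env
print(env.job_done(), env.state()['time_s'])
E
```

```text
the job is handed in; nothing more can be done
the job is handed in; nothing more can be done
```

The job is handed in at about 42 s of the 72 s allowed. The three discs are stacked in order on the faceplate, the arm is home, and the pad rests on the cherry disc.

- **Stack:** I set down walnut, maple, then the 64 mm cherry, each lowered onto contact (5–6 N) before release. The wrist camera put all three centres within about 1 mm of each other and about 1 mm of the plate's ring centre. Part of that is the roughly 2 mm calibration error.
- **Arm:** I pushed it home with the shut fingers against the knob. It stopped against a rising 5 N with the knob no longer moving in the picture. The last top view shows the head over the stack.
- **Head:** I pressed the knob down with the shut fingertips until the motion stopped, with the tip at z 252.2 mm and 12.8 N. Then I lifted straight off. In the last scene view the knob's height fits a knob top of 252 mm, which puts the pad at 92 mm.
- **Bystanders and robot:** In the last pictures the other things look unmoved, judged by eye only. In the top view the robot covers part of the sanding block and plywood disc. The gripper stands about 260 mm away, touching nothing.
- **Disagreements:** The top and scene cameras differed by 2–6 mm in absolute position, most at the knob. I therefore placed by the wrist camera. One top-camera fit of the cherry read about 1.5 mm off the wrist camera, but it was a poor fit in shadow.

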